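Charge the sample press and hold it at the third click

ROBOT

A 7-joint arm with a two-finger parallel gripper is mounted at the origin on a cart in front of the work surface, level with it; the furniture and walls round the work are solid. World frame = base frame: x ahead of the robot, y to its left, z up, the work surface at z = 0. Lengths are in m, angles in degrees, forces in N, time in s.
With the tool pointing down it reaches from about 0.35 to 0.775 m from the base axis. Payload 3.1 kg.
Tool frame: the origin (TCP) lies at the very end of the fingers, on their centre line; the grasp point (between the pads) lies 19 mm behind it; z points along the fingers, y is the direction in which the jaws open and shut (so a half turn about z gives the same grasp; the last joint's range is limited). The gripper opens to 85 mm and grips with 20 to 120 N. Pads are 22 mm wide; open, the fingers measure 114 mm over their backs; the gripper's body (76 mm by 85 mm) begins 54 mm behind the grasp point. The pads swing forward as they close: fully open they stand 13 mm farther back than shut.
Start: joints at [63.73, 17.813, 0.802, 86.603, -0.252, 75.585, -1.558], TCP at [0.223, -0.503, 0.231] pointing down, gripper open.
Joint ranges: [-154.91, 154.91], [-16.99, 109.72], [-72.82, 74.43], [7.12, 147.25], [-82.49, 262.49], [11.32, 116.49], [-174.64, 174.64]. Speed limits (degrees/s): [159.86, 159.86, 180, 180, 180, 180, 180].

INTERFACE

Orientations are given as [roll, pitch, yaw] about the fixed x, y, z axes, in that order (R = Rz(yaw) Ry(pitch) Rx(roll)).
In Python, from bench import monitor, imaging, ticket gives the robot as it stands. The module is installed in compiled form; this text tells all that it offers.
- The arm moves only by the tool step_arm, never from a script. Its argument "plan" is one flat list of numbers, 6 for each row, row after row: the shift along the tool's x, y, z as a fraction of full scale, then the turn, a rotation vector about the tool's x, y, z as a fraction of full scale. In form: [dx, dy, dz, ax, ay, az, dx, dy, dz, ax, ay, az, ...]. A call has 1 to 20 rows; each row is the pose to reach, as a shift and turn from the pose measured when the call began, along the tool's axes at that moment; what a row does not reach only later rows make up. Full scale, the value 1, is 25 cm for a shift and 45 degrees for a turn. A row lasts 1/10 s, in which the tool goes at most 50 mm and 8.59 degrees, less where a joint would pass 70% of its speed; a pose out of reach is approached as far as the arm can. A call with a number of a shift or a turn outside -1 to 1 is refused whole. A call with a gripper value outside its range is refused whole. "fingers" is the opening, from -1 (shut) to 1 (fully open), set as the call begins (left out, the last holds). The fingers move at their own pace and stop on an object; the grip force is fixed at half the most. Time passes only in rows, so rows that repeat a pose let the fingers close. It gives the time, the measured TCP pose, the force and the opening at its end, in the units of the state.
- monitor.state(): the state, without advancing time (a new reading comes with each control period).
- imaging.snapshot(name): name is "scene" or "side" or "wrist"; returns (picture, depth): 420x560x3 uint8, red, green, blue; 420x560 float32, m along the optical axis (not along the pixel's ray), 0 where there is no reading.
- imaging.get_calibration(name): a dict with "fx", "fy", "cx", "cy" (pixels), "R" (3x3) and "t" (3): a world point X has camera coordinates R X + t. Camera axes: x right, y down, z forward; pixel columns grow to the right and rows downward; lengths in m; the calibration is good to about 2 mm. A picture is of the moment at which its call begins: read the wrist's pose just before it. get_calibration takes no time and is no camera call; for the wrist camera it gives the pose at the moment of the call.
- ticket.finish_job(): hands the job in, once; it reports no verdict.
The state is a dict: "time": time; "joint_pos": joint angles; "dq": joint speeds; "joint_torque": joint torques, N m; "tool_pos": TCP position; "eef_rot": TCP orientation; "contact_force": force on the tool from outside, world axes, zero at the start; "moment": the same for the moment, N m; "grip_width": opening from 0.0 (shut) to 1.0 (fully open).
Only numpy, scipy, OpenCV 4.12 (cv2) and the standard library are available. Lean on these libraries where they do the work, as an engineer would, in place of code of your own. Each camera call takes 0.05 s, during which the arm holds its last target. There are 200 camera calls.

TASK

Use the small steel scoop to pick up the ceramic balls from their tray and tip at least three of the four into the open chamber of the press, then lay the scoop back down flat on the bench. Then swing the press's ratchet lever by its black handle away from the chamber until it has clicked three times, no more, and finish still holding the handle there; do not let go. Do not knock the other things on the bench about.

Things in the scene. Friction and masses are not known exactly. Their poses are not given: they have to be found in the camera images.
- scoop: loose steel scoop lying flat on the bench, 146 x 48 x 23 mm, about 120 g. Origin: on its underside (bench level), 74 mm behind the lip. Own -x points to the open mouth, +x along the handle. Handle: straight bar 13 mm wide, from 9 to 23 mm above the bench, x = -12 to +72 mm
- scoop_grip (a point): point in the scoop's handle at (24, 0, 16) mm of the scoop's frame, a good place to grip; 98 mm behind the lip
- scoop_mouth (a point): middle of the scoop's lip, at (-74, 0, 2) mm of the scoop. The bowl behind it is 62 mm long, 48 wide outside, 45 inside; side walls 19 mm high, 10 mm near the mouth, none in the first 14 mm. The lip ramps up to 4 mm, 13 mm behind its edge, then drops to a floor at 2.6 mm: balls stay in when carried level and roll out when the mouth is tipped down 30 degrees or more
- scoop_bowl (a point): middle of the scoop's bowl, at (-36, 0, 9) mm of the scoop
- ball_tray: fixed low aluminium tray without a floor. Origin at bench level in its middle. Two straight rails along own x, x = -42 to +42 mm, 14 mm high, 54 mm apart inside (2 mm flanges outside, out to y = +-46 mm). Closed at -x, the robot's side, by a stop bar; open at +x, where the scoop slides in flat along the bench, mouth first
- tray_bar (a point): middle of the stop bar's inner face, at (-36, 0, 12) mm of the tray. The bar spans 6 to 18 mm above the bench, so that the scoop's lip passes up to 13 mm below and past it while the balls are held back and climb in; draw the scoop back clear of the bar before lifting it
- ball0: loose white ceramic grinding ball, 20 mm across, 16 g, in the tray; origin at its centre
- ball1: loose white ceramic grinding ball, 20 mm across, 16 g, in the tray; origin at its centre
- ball2: loose white ceramic grinding ball, 20 mm across, 16 g, in the tray; origin at its centre
- ball3: loose white ceramic grinding ball, 20 mm across, 16 g, in the tray; origin at its centre
- press: fixed horizontal sample press on a 130 x 270 x 8 mm steel base plate that reaches from y = -105 to +165 mm; own x away from the robot, y to the left. Origin at bench level. Open-topped chamber on the left, lever with upright handle on the right
- chamber (a point): middle of the floor of the press's chamber, 8 mm above the bench, at (0, 112, 8) mm of the press. Inside: x = -25 to +25 mm, y = 72 (a pusher plate) to 153 mm of the press; rim 42 mm above the bench, but 63 mm on the side nearest the robot; walls 5 mm thick. The lever moves the pusher 12 mm per rad towards +y
- lever: steel lever of the press; origin at bench level on its vertical axis, (0, -30) mm of the press; own x along the bar to the handle. It starts at its stop, the bar towards the robot and about 30 degrees to the left, and swings anticlockwise seen from above (handle moves right, -y, away from the chamber), at most 1.75 rad. A light spring (about 1 N at the handle) draws it back until it has clicked
- knob (a point): middle of the upright round black handle on the lever's end, 130 mm from the lever's axis, 78 mm above the bench. Handle 18 to 22 mm thick, from 49 to 102 mm above the bench; the bar is 44 to 51 mm up. Grip it from above; it is round, so the fingers can slip round it as the lever swings
- quadrant_pivot (a point): centre of the toothed quadrant under the lever, on the lever's axis, 38 mm up, clamped at another turn each time: idle travel before the first click differs. With f the angle of axis-to-handle from this point's own x axis, anticlockwise, the lever starts at f = 0 to -0.22
- first_tooth (a point): tip of the quadrant's first tooth, 63 mm from the axis at f = 0.27; tips are 0.22 rad apart, six in all. Up each tooth the push at the handle rises from 4 to 6 N (up to 10 if gripped), peaks at the tip, falls away over the next 0.04 rad and turns into a short pull of 3 to 10 N as the pawl drops: the click, done 0.05 to 0.07 rad past the tip. Then the pawl stops it swinging back
- weight: loose brass check weight with a knob, 37 mm wide, 50 mm high (bystander; origin under its middle)
- tape: loose roll of tape lying flat, 100 mm across, 24 mm high (bystander)
- tin: loose round pot with a lid, 69 mm across, 103 mm high (bystander)
- timer: loose white bench timer, 58 x 66 x 16 mm (bystander)
- glass: loose clear beaker, 71 mm across, 88 mm high (bystander)
- spare_weight: loose small brass check weight with a knob, 28 mm wide, 38 mm high (bystander)
Mind the look-alikes: they are no part of the job. Leave any orange look-alike of the scoop alone.

How it is judged (in metres and radians):
On the way, in this order (a step that is already met when the one before it is completed fails the run):
1. at least three balls lie in the scoop, lifted more than 40 mm off the bench ((distance between each of ball1, ball2, ball3 and scoop_bowl below 0.034 m or distance between each of ball0, ball2, ball3 and scoop_bowl below 0.034 m or distance between each of ball0, ball1, ball3 and scoop_bowl below 0.034 m or distance between each of ball0, ball1, ball2 and scoop_bowl below 0.034 m) and height (world z) of scoop above 0.04 m), for 0.2 s.
2. at least three balls lie in the chamber (((horizontal distance between each of ball1, ball2, ball3 and chamber below 0.038 m and height (world z) of each of ball1, ball2, ball3 below 0.042 m) or (horizontal distance between each of ball0, ball2, ball3 and chamber below 0.038 m and height (world z) of each of ball0, ball2, ball3 below 0.042 m) or (horizontal distance between each of ball0, ball1, ball3 and chamber below 0.038 m and height (world z) of each of ball0, ball1, ball3 below 0.042 m) or (horizontal distance between each of ball0, ball1, ball2 and chamber below 0.038 m and height (world z) of each of ball0, ball1, ball2 below 0.042 m))), for 0.2 s.
3. the scoop lies flat on the bench, released (height (world z) of scoop below 0.01 m and angle between scoop's own z axis and vertical below 0.1 rad and contact force between the fingers and scoop below 0.1 N), for 0.2 s.
4. the lever has clicked past tooth 1 (y of knob in the frame of quadrant_pivot above 0.0409 m), for 0.02 s.
5. the lever has clicked past tooth 2 (y of knob in the frame of quadrant_pivot above 0.0668 m), for 0.02 s.
6. the lever has clicked past tooth 3 (y of knob in the frame of quadrant_pivot above 0.0896 m), for 0.02 s.
At the end, for the whole second after the job is handed in: at least three balls in the chamber (centres between its walls, below the rim), the scoop flat on the bench, the lever past its third click and short of its fourth (handle at f = 0.76 to 0.95 rad in the quadrant's frame), still, with the fingers holding the handle with more than 1 N (((horizontal distance between each of ball1, ball2, ball3 and chamber below 0.038 m and height (world z) of each of ball1, ball2, ball3 below 0.042 m) or (horizontal distance between each of ball0, ball2, ball3 and chamber below 0.038 m and height (world z) of each of ball0, ball2, ball3 below 0.042 m) or (horizontal distance between each of ball0, ball1, ball3 and chamber below 0.038 m and height (world z) of each of ball0, ball1, ball3 below 0.042 m) or (horizontal distance between each of ball0, ball1, ball2 and chamber below 0.038 m and height (world z) of each of ball0, ball1, ball2 below 0.042 m)) and y of knob in the frame of quadrant_pivot between 0.0896 and 0.1057 m and contact force between the fingers and lever above 1 N and angular speed of lever below 0.1 rad/s and height (world z) of scoop below 0.01 m and angle between scoop's own z axis and vertical below 0.1 rad); the arm keeps its last pose, push and grip.
It fails at once if one of the bystanders (weights, tape, pot, timer, beaker) is moved more than 30 mm (distance of any of weight, tape, tin, timer, glass, spare_weight from where it was at the start of the episode above 0.03 m).
It also fails if it takes over 72 s, if anything falls off the work surface, if the arm or the gripper's body presses on something with over 40 N, if the wrist force passes 120 N, or if a joint passes its speed limit or range.

## Working session

There is one attempt and no reset: what is moved stays moved. The work goes in short steps, Python scripts to look and compute and a tool call to move; the robot and the scene stay as the last step left them, time stands still between calls to the robot, and variables do not carry over. Pictures are saved under pics/ and viewed, about 8 in all and at most 12, crops included, and the job is handed in when it is done.

Besides the shell and the picture viewer there is one more tool, called after "Request:" by a JSON object that holds its "method" and its "body". step_arm: Moves the arm, as the interface text tells. Its arguments: {"type":"object","properties":{"plan":{"type":"array"},"fingers":{"type":"number"}},"required":["plan"]}

```bash
mkdir -p pics; cat > h.py <<'E'
import numpy as np,cv2
from bench import monitor,imaging,ticket
from scipy.spatial.transform import Rotation as Ro
def snap(n):
    c=imaging.get_calibration(n);p,d=imaging.snapshot(n);return p,d,c
def pts(d,c):
    v,u=np.mgrid[:d.shape[0],:d.shape[1]]
    P=np.stack([(u-c['cx'])/c['fx']*d,(v-c['cy'])/c['fy']*d,d],-1)
    return (P-np.array(c['t']))@np.array(c['R'])
def save(n,p): cv2.imwrite('pics/'+n,cv2.cvtColor(p,cv2.COLOR_RGB2BGR))
E
python3 - <<'E'
from h import *
for n in('scene','side'):
    p,d,c=snap(n);save(n+'0.png',p);np.savez(n+'0.npz',p=p,d=d,P=pts(d,c));print(c)
print(monitor.state())
E
```

```text
{'fx': 403.1310923309366, 'fy': 403.1310923309366, 'cx': 278.7341009274081, 'cy': 213.01922954375644, 'R': array([[-0.85300964, -0.52189129,  0.00201151],
       [-0.29307894,  0.47582911, -0.8292716 ],
       [ 0.43183249, -0.7079662 , -0.55884216]]), 't': array([0.49629683, 0.21102936, 0.9883165 ])}
{'fx': 528.8285394509986, 'fy': 528.8285394509986, 'cx': 281.20132655149564, 'cy': 210.7548339269, 'R': array([[ 0.99099748, -0.1323215 , -0.02037211],
       [-0.09180803, -0.56090578, -0.82277336],
       [ 0.09744377,  0.81723664, -0.56800439]]), 't': array([-0.52611757,  0.13893489,  1.84794054])}
{'time': 0.1, 'joint_pos': array([63.72960399, 17.85627909,  0.80250394, 86.6842229 , -0.25360628,
       75.58389594, -1.55732393]), 'dq': array([ 0.04933795, -0.07551869,  0.01869905, -0.21874602,  0.02415356,
        0.00397596, -0.12698495]), 'joint_torque': array([ 8.06501484e-04, -3.80854869e+01,  1.46772140e-01, -2.31242949e+01,
        1.22904510e-02,  8.06021621e-03, -3.42659098e-05]), 'tool_pos': array([ 0.22240868, -0.50230095,  0.23031542]), 'eef_rot': array([-1.79877440e+02,  3.91176410e-03,  2.38855604e+01]), 'contact_force': array([-0.3889195 ,  0.61860392, -0.41136793]), 'moment': array([ 0.00058659, -0.01309598, -0.04726175]), 'grip_width': 1.0000923301607565}
```

View pics/scene0.png

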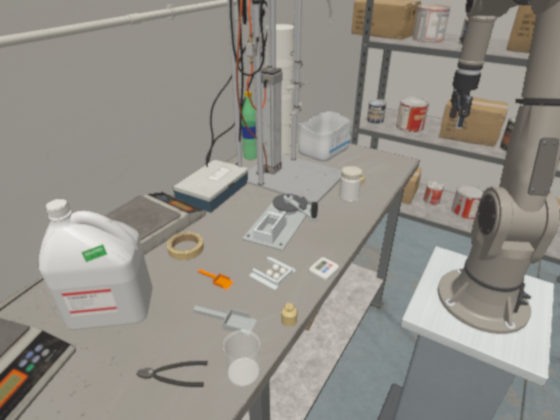

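View pics/side0.png

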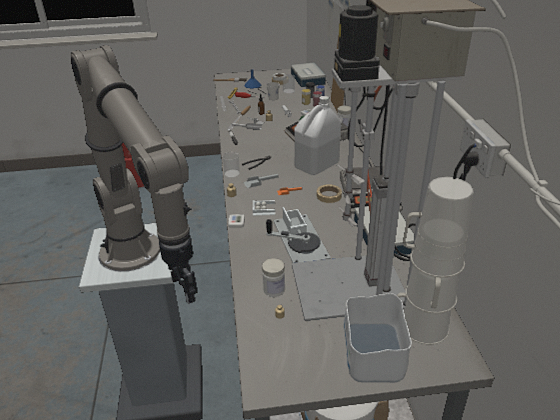

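The scene view shows the steel scoop at about (225,319), with the orange look-alike at (216,278). The tray and balls are at (277,271), the press at (280,222), the knob at (314,210), the weight at (289,314), the glass at (242,360), the tape at (186,245), the timer at (323,267) and the pot at (350,184). Next I'll warp this into a top-down view at bench level.

```bash
cat >> h.py <<'E'
def ortho(p,c,x0,x1,y0,y1,s,z=0.0):
    # column grows with -y, row grows with -x (robot at bottom)
    W=np.array([[x1,y1,z],[x1,y0,z],[x0,y0,z],[x0,y1,z]])
    q=W@np.array(c['R']).T+c['t'];uv=q[:,:2]/q[:,2:]*[c['fx'],c['fy']]+[c['cx'],c['cy']]
    w,h=int((y1-y0)*s),int((x1-x0)*s)
    H=cv2.getPerspectiveTransform(uv.astype(np.float32),np.float32([[0,0],[w,0],[w,h],[0,h]]))
    return cv2.warpPerspective(p,H,(w,h),flags=cv2.INTER_CUBIC)
E
python3 - <<'E'
from h import *
p=np.load('scene0.npz')['p'];P=np.load('scene0.npz')['P'];c=imaging.get_calibration('scene')
o=ortho(p,c,.3,.8,-.2,.55,1000)
for i in range(0,750,50):
    cv2.line(o,(i,0),(i,499),(90,90,200) if i%100==50 else (120,120,120),1);cv2.putText(o,f'{.55-i/1000:.2f}',(i,10),0,.35,(255,255,0))
for j in range(0,500,50):
    cv2.line(o,(0,j),(749,j),(120,120,120),1);cv2.putText(o,f'{.8-j/1000:.2f}',(0,j+10),0,.35,(255,255,0))
save('ortho.png',o)
for n,u,v in [('scoop',240,323),('scoopH',205,312),('orange',222,281),('knob',314,208),('weight',289,308),('pot',351,172),('tapeR',186,236),('timer',323,267),('quad',292,203),('ball',278,269)]:
    print(n,P[v,u].round(3))
E
```

```text
scoop [ 0.46   0.369 -0.001]
scoopH [0.538 0.397 0.017]
orange [ 0.581  0.282 -0.   ]
knob [ 0.48  -0.029  0.086]
weight [0.366 0.309 0.047]
pot [ 0.468 -0.269  0.098]
tapeR [0.774 0.202 0.016]
timer [0.378 0.109 0.011]
quad [ 0.575 -0.068  0.05 ]
ball [0.479 0.172 0.005]
```

View pics/ortho.png

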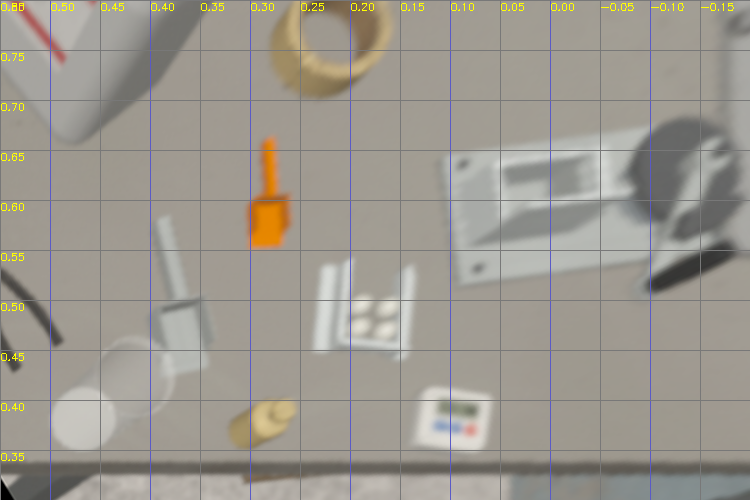

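```bash
cat >> h.py <<'E'
def plan(*wps):
    "wps: (pos, rpy) -> fractions from the measured pose"
    s=monitor.state();R0=Ro.from_euler('xyz',s['eef_rot'],degrees=True);p0=s['tool_pos']
    print('t',round(s['time'],2),'pos',p0.round(4),'rot',s['eef_rot'].round(2),'F',s['contact_force'].round(1),'w',round(s['grip_width'],3))
    for p,r in wps:
        R=Ro.from_euler('xyz',r,degrees=True)
        print((R0.inv().apply(np.array(p)-p0)/.25).round(4).tolist(),((R0.inv()*R).as_rotvec(degrees=True)/45).round(4).tolist())
E
python3 - <<'E'
from h import *
plan(((.4,-.2,.36),(180,0,10)),((.43,.25,.36),(180,0,0)))
c=imaging.get_calibration('wrist');R=np.array(c['R']);print('cam pos',-R.T@c['t'],'fwd',R[2],c['fx'])
E
```

```text
t 0.1 pos [ 0.2224 -0.5023  0.2303] rot [-179.88    0.     23.89] F [-0.4  0.6 -0.4] w 1.0
[1.1391, -0.8191, -0.5171] [-0.0027, 0.0004, 0.3086]
[1.9777, -2.4164, -0.5137] [-0.0027, 0.0007, 0.5308]
cam pos [ 0.29563748 -0.46889701  0.37299045] fwd [-0.28991995 -0.12598687 -0.94872216] 313.57231412308323
```

Request:
{"method": "step_arm", "body": {"plan": [0.57, -0.41, -0.5, 0, 0, 0.15, 0.57, -0.41, -0.5, 0, 0, 0.15, 0.57, -0.41, -0.5, 0, 0, 0.15, 0.57, -0.41, -0.5, 0, 0, 0.15, 0.57, -0.41, -0.5, 0, 0, 0.15, 0.57, -0.41, -0.5, 0, 0, 0.15, 0.57, -0.41, -0.5, 0, 0, 0.15]}}

```text
time: 0.8
tool_pos: [0.3099, -0.3522, 0.3543]
eef_rot: [-179.8, 0.1, 17.0]
contact_force: [0.1, -0.2, 0.7]
grip_width: 0.997
```

```bash
python3 - <<'E'
from h import *
plan(((.43,0,.36),(180,0,5)),((.43,.25,.36),(180,0,0)))
E
```

```text
t 0.8 pos [ 0.3099 -0.3522  0.3543] rot [-1.7982e+02  1.5000e-01  1.7030e+01] F [ 0.1 -0.2  0.7] w 0.997
[0.8717, -1.2063, -0.0213] [-0.0036, 0.0037, 0.2673]
[1.1646, -2.1625, -0.0191] [-0.0035, 0.0038, 0.3784]
```

Request:
{"method": "step_arm", "body": {"plan": [0.6, -1, 0, 0, 0, 0, 0.6, -1, 0, 0, 0, 0, 0.6, -1, 0, 0, 0, 0, 0.6, -1, 0, 0, 0, 0, 0.6, -1, 0, 0, 0, 0, 0.6, -1, 0, 0, 0, 0, 0.6, -1, 0, 0, 0, 0]}}

```text
time: 1.5
tool_pos: [0.3804, -0.0648, 0.3534]
eef_rot: [-179.6, 0.2, 17.5]
contact_force: [-0.0, -0.5, -0.2]
grip_width: 1.0
```

Request:
{"method": "step_arm", "body": {"plan": [0.5, -1, 0, 0, 0, 0.38, 0.5, -1, 0, 0, 0, 0.38, 0.5, -1, 0, 0, 0, 0.38, 0.5, -1, 0, 0, 0, 0.38, 0.5, -1, 0, 0, 0, 0.38, 0.5, -1, 0, 0, 0, 0.38, 0.5, -1, 0, 0, 0, 0.38]}}

```text
time: 2.2
tool_pos: [0.4239, 0.2154, 0.3522]
eef_rot: [-179.5, 0.6, 0.8]
contact_force: [-0.8, -0.8, 0.7]
grip_width: 0.999
```

```bash
python3 - <<'E'
from h import *
plan(((.43,.27,.36),(180,0,0)))
p,d,c=snap('wrist');save('w1.png',p);np.savez('w1.npz',p=p,d=d,P=pts(d,c))
E
```

```text
t 2.2 pos [0.4239 0.2154 0.3522] rot [-179.47    0.6     0.83] F [-0.8 -0.8  0.7] w 0.999
[0.0273, -0.2182, -0.0294] [-0.0117, 0.0134, 0.0184]
```

View pics/w1.png

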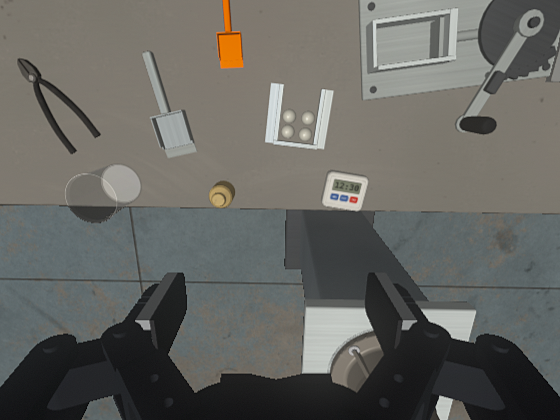

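The wrist view shows the steel scoop at (170,118) with its mouth at (180,153) and its handle end at (148,53). The tray is at (298,120), with all four balls at (288–307,116–134). The knob is at (478,125) and the chamber at (413,38). The orange look-alike is at (230,35). Next I'll fit the geometry from the depth data.

```bash
python3 - <<'E'
from h import *
z=np.load('w1.npz');P=z['P'];p=z['p']
def box(u0,u1,v0,v1,z0,z1):
    Q=P[v0:v1,u0:u1].reshape(-1,3);return Q[(Q[:,2]>z0)&(Q[:,2]<z1)]
def rect(Q,name):
    r=cv2.minAreaRect((Q[:,:2]*1000).astype(np.float32));print(name,len(Q),'z',np.percentile(Q[:,2],[5,50,95]).round(4),'rect',np.round(r[0],1),np.round(r[1],1),round(r[2],1))
b=P[170:190,150:200].reshape(-1,3);print('bench z',b[:,2].mean(),b[:,2].std())
H=box(140,170,45,108,.018,.03);rect(H,'handle')
H2=box(140,200,45,165,.003,.03);rect(H2,'scoop')
L=box(262,284,78,152,.009,.018);rect(L,'railL')
Rr=box(312,338,78,152,.009,.018);rect(Rr,'railR')
T=box(262,338,78,155,.003,.03);rect(T,'tray')
Cb=box(365,465,0,75,.036,.07);rect(Cb,'chamber')
C6=box(365,465,0,75,.056,.07);rect(C6,'nearwall')
K=box(450,505,105,140,.095,.11);rect(K,'knobtop')
Pl=box(355,480,0,105,.004,.012);rect(Pl,'plate')
g=cv2.cvtColor(p,cv2.COLOR_RGB2GRAY)
for q in (H,L,Rr):
    vx,vy,x0,y0=cv2.fitLine((q[:,:2]*1000).astype(np.float32),cv2.DIST_HUBER,0,.01,.01).ravel();print('line',np.degrees(np.arctan2(vy,vx)),x0,y0)
E
```

```text
bench z 0.0004030589001111992 0.015643669401108364
handle 541 z [0.019  0.0214 0.0231] rect [534.1 391.6] [75.7 13.5] 13.5
scoop 1377 z [0.0032 0.0183 0.0227] rect [504.2 370.8] [153.6  68.3] 1.0
railL 300 z [0.0119 0.0138 0.017 ] rect [490.9 217.4] [84.8 15.1] 1.3
railR 281 z [0.0111 0.0137 0.0165] rect [485.2 161.6] [13.5 83.8] 84.6
tray 1399 z [0.0034 0.0145 0.0193] rect [493.5 187.5] [91.2 95.7] 84.6
chamber 1682 z [0.0367 0.0418 0.0632] rect [585.4  45.1] [ 60.2 106.7] 8.0
nearwall 367 z [0.0599 0.0626 0.064 ] rect [557.4  46.6] [ 5.1 95.9] 8.0
knobtop 233 z [0.0958 0.1004 0.102 ] rect [484.7 -35.6] [18.7 18.5] 19.4
plate 8087 z [0.0062 0.0078 0.0094] rect [587.1  21.7] [126.6 167.5] 8.0
line 13.738782 534.91266 390.7202
line -3.9529407 492.299 216.92076
line -5.7245426 486.67847 158.46799
```

```bash
python3 - <<'E'
from h import *
plan(((.48,.29,.21),(180,0,6)))
E
```

```text
t 2.25 pos [0.4245 0.2127 0.3523] rot [-179.63    0.58    0.63] F [ 0.  -1.  -0.1] w 0.998
[0.231, -0.303, 0.5688] [-0.0089, 0.0124, -0.1194]
```

Request:
{"method": "step_arm", "body": {"plan": [0.23, -0.3, 0.57, -0.01, 0.01, -0.12, 0.23, -0.3, 0.57, -0.01, 0.01, -0.12, 0.23, -0.3, 0.57, -0.01, 0.01, -0.12, 0.23, -0.3, 0.57, -0.01, 0.01, -0.12, 0.23, -0.3, 0.57, -0.01, 0.01, -0.12, 0.23, -0.3, 0.57, -0.01, 0.01, -0.12, 0.23, -0.3, 0.57, -0.01, 0.01, -0.12], "fingers": 0}}

```text
time: 2.95
tool_pos: [0.4811, 0.2874, 0.211]
eef_rot: [179.9, -0.0, 5.8]
contact_force: [-0.9, 0.1, 0.3]
grip_width: 0.501
```

```bash
cat >> h.py <<'E'
def sel(P,x0,x1,y0,y1,z0,z1):
    Q=P.reshape(-1,3);return Q[(Q[:,0]>x0)&(Q[:,0]<x1)&(Q[:,1]>y0)&(Q[:,1]<y1)&(Q[:,2]>z0)&(Q[:,2]<z1)]
def rect(Q,name):
    r=cv2.minAreaRect((Q[:,:2]*1000).astype(np.float32));print(name,len(Q),'z',np.percentile(Q[:,2],[5,50,95]).round(4),'rect',np.round(r[0],1),np.round(r[1],1),round(r[2],1))
    vx,vy,x0,y0=cv2.fitLine((Q[:,:2]*1000).astype(np.float32),cv2.DIST_HUBER,0,.01,.01).ravel();print('   line',np.degrees(np.arctan2(vy,vx)).round(2),x0,y0)
E
python3 - <<'E'
from h import *
p,d,c=snap('wrist');P=pts(d,c);np.savez('w2.npz',p=p,d=d,P=P);save('w2.png',p)
rect(sel(P,.48,.6,.34,.45,.018,.027),'handle')
rect(sel(P,.4,.6,.33,.45,.004,.027),'scoop')
rect(sel(P,.4,.48,.33,.45,.004,.027),'bowl')
rect(sel(P,.43,.56,.21,.235,.010,.018),'railL')
rect(sel(P,.43,.56,.14,.166,.010,.018),'railR')
rect(sel(P,.43,.56,.13,.25,.008,.016),'tray')
rect(sel(P,.43,.47,.16,.22,.0155,.0195),'bar')
plan(((.5243,.389,.12),(180,0,13.6)),((.5243,.389,.004),(180,0,13.6)))
E
```

```text
handle 1155 z [0.019  0.0213 0.023 ] rect [526.  379.7] [91.6 49.3] 0.7
   line 13.48 531.0547 389.7853
scoop 1929 z [0.0049 0.0203 0.0228] rect [475.8 383.9] [ 90.2 178.3] 74.3
   line 4.71 526.3608 389.5939
bowl 510 z [0.0041 0.0122 0.0219] rect [448.3 404.4] [ 56.7 117.2] 24.2
   line -53.95 435.17892 406.06253
railL 532 z [0.0111 0.0137 0.0172] rect [490.6 213.7] [14.5 84.9] 84.8
   line -4.23 491.90585 217.37576
railR 467 z [0.0107 0.0136 0.0153] rect [485.2 160.7] [11.6 84.9] 84.5
   line -5.74 487.3948 158.65736
tray 1484 z [0.0091 0.0135 0.0155] rect [488.  187.9] [66.3 85.1] 84.4
   line -63.31 484.39185 189.16043
bar 483 z [0.0158 0.0176 0.019 ] rect [458.2 189.4] [59.9 26.1] 85.4
   line 84.75 451.59003 191.06288
t 3.0 pos [0.481  0.288  0.2114] rot [ 1.7995e+02 -7.0000e-02  5.8800e+00] F [-0.2 -1.2 -0.9] w 0.498
[0.2132, -0.3846, 0.3656] [0.0013, -0.0014, -0.1715]
[0.2127, -0.3851, 0.8296] [0.0013, -0.0014, -0.1715]
```

View pics/w2.png

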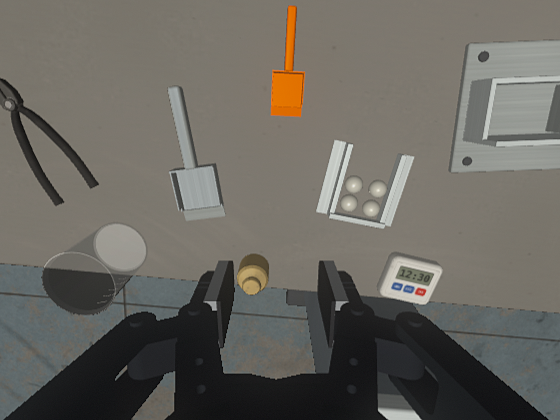

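The steel scoop is at (193,150) and fits the description: grey, 13 mm handle, top at 23 mm. The orange look-alike at (289,62) I'll leave alone. Now descending onto the handle.

Request:
{"method": "step_arm", "body": {"plan": [0.21, -0.385, 0.45, 0, 0, -0.17, 0.21, -0.385, 0.45, 0, 0, -0.17, 0.21, -0.385, 0.45, 0, 0, -0.17, 0.21, -0.385, 0.45, 0, 0, -0.17, 0.21, -0.385, 0.6, 0, 0, -0.17, 0.21, -0.385, 0.7, 0, 0, -0.17, 0.21, -0.385, 0.77, 0, 0, -0.17, 0.21, -0.385, 0.81, 0, 0, -0.17, 0.21, -0.385, 0.825, 0, 0, -0.17, 0.21, -0.385, 0.825, 0, 0, -0.17, 0.21, -0.385, 0.825, 0, 0, -0.17]}}

```text
time: 4.1
tool_pos: [0.5245, 0.3896, 0.0068]
eef_rot: [-180.0, -0.2, 13.5]
contact_force: [-0.0, -0.1, -0.2]
grip_width: 0.502
```

Request:
{"method": "step_arm", "body": {"plan": [0, 0, 0, 0, 0, 0, 0, 0, 0, 0, 0, 0, 0, 0, 0, 0, 0, 0, 0, 0, 0, 0, 0, 0, 0, 0, 0, 0, 0, 0, 0, 0, 0, 0, 0, 0, 0, 0, 0, 0, 0, 0], "fingers": -1}}

```text
time: 4.8
tool_pos: [0.5251, 0.3904, 0.0079]
eef_rot: [-179.9, -0.3, 13.5]
contact_force: [1.9, 0.5, 5.8]
grip_width: 0.132
```

```bash
python3 - <<'E'
from h import *
th=np.radians(-5.4)
q=lambda x,y=0:(.488+x*np.cos(th)-y*np.sin(th),.1878+x*np.sin(th)+y*np.cos(th))
plan(((*monitor.state()['tool_pos'][:2],.09),(180,0,13.5)),((*q(.155),.09),(180,0,-5.4)))
p,d,c=snap('wrist');save('w3.png',p)
E
```

```text
t 4.8 pos [0.5251 0.3904 0.0079] rot [-179.93   -0.3    13.51] F [1.9 0.5 5.8] w 0.132
[0.0017, -0.0004, -0.3285] [-0.0015, -0.0067, 0.0002]
[0.2548, 0.9538, -0.3282] [-0.0026, -0.0064, 0.4202]
```

Request:
{"method": "step_arm", "body": {"plan": [0, 0, -0.1, 0, 0, 0, 0, 0, -0.2, 0, 0, 0, 0, 0, -0.33, 0, 0, 0, 0, 0, -0.33, 0, 0, 0, 0, 0, -0.33, 0, 0, 0, 0.05, 0.2, -0.33, 0, 0, 0.1, 0.1, 0.4, -0.33, 0, 0, 0.2, 0.15, 0.6, -0.33, 0, 0, 0.3, 0.2, 0.8, -0.33, 0, 0, 0.38, 0.25, 0.95, -0.33, 0, 0, 0.42, 0.25, 0.95, -0.33, 0, 0, 0.42, 0.25, 0.95, -0.33, 0, 0, 0.42, 0.25, 0.95, -0.33, 0, 0, 0.42]}}

```text
time: 6.15
tool_pos: [0.639, 0.1751, 0.0887]
eef_rot: [-179.8, -0.0, -5.3]
contact_force: [0.4, 1.2, -1.4]
grip_width: 0.128
```

```bash
python3 - <<'E'
from h import *
p,d,c=snap('wrist');P=pts(d,c);np.savez('w4.npz',p=p,d=d,P=P);save('w4.png',p)
plan(((.64,.175,.09),(180,0,-5.4)))
E
```

```text
t 6.2 pos [0.639  0.176  0.0892] rot [-1.798e+02 -9.000e-02 -5.200e+00] F [ 0.1 -0.4 -0.6] w 0.129
[0.0041, 0.0034, -0.0031] [-0.0044, -0.002, 0.0045]
```

View pics/w4.png

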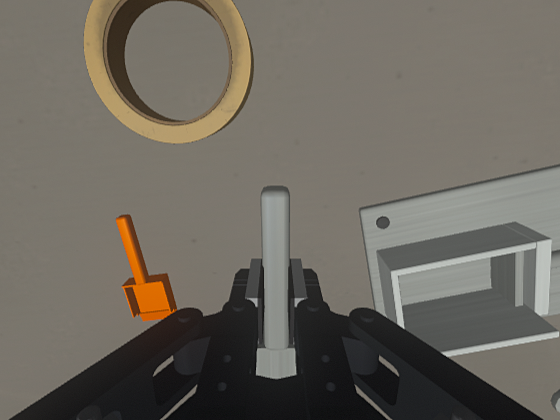

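```bash
python3 - <<'E'
from h import *
P=np.load('w4.npz')['P']
R0=Ro.from_euler('xyz',monitor.state()['eef_rot'],degrees=True);p0=monitor.state()['tool_pos']
Q=R0.inv().apply(P[180:300,255:295].reshape(-1,3)-p0)
Q=Q[(abs(Q[:,1])<.012)&(Q[:,2]>-.03)&(Q[:,2]<.01)]
for a in np.arange(0.0,.07,.008):
    m=(Q[:,0]>a)&(Q[:,0]<a+.008)
    if m.sum()>10: t=Q[m];print(a.round(3),m.sum(),'y',np.percentile(t[:,1],[3,97]).round(4),'ztop',np.percentile(t[:,2],10).round(4),np.median(t[:,2]).round(4))
print('end x',np.percentile(Q[:,0],99))
for n in('scene',):
    p,d,c=snap(n);S=pts(d,c)
    T=R0.inv().apply(S.reshape(-1,3)-p0);T=T[(T[:,0]>-.12)&(T[:,0]<-.03)&(abs(T[:,1])<.04)&(T[:,2]>-.04)&(T[:,2]<.03)]
    print(n,len(T),T.min(0),T.max(0))
    if len(T): 
      for a in np.arange(-.12,-.03,.01):
        m=(T[:,0]>a)&(T[:,0]<a+.01)
        if m.sum()>3:print(a.round(3),m.sum(),'y',np.percentile(T[m,1],[2,98]).round(4),'z',np.percentile(T[m,2],[2,50,98]).round(4))
rect(sel(P,.4,.56,.1,.26,.012,.016),'tray?')
E
```

```text
0.0 419 y [-0.0055  0.0058] ztop -0.0181 -0.0129
0.008 857 y [-0.0089  0.0083] ztop -0.0256 -0.0129
0.016 454 y [-0.006   0.0063] ztop -0.0134 -0.0124
0.024 490 y [-0.0063  0.0062] ztop -0.0131 -0.0123
0.032 501 y [-0.0059  0.0061] ztop -0.0131 -0.0121
0.04 548 y [-0.0061  0.0056] ztop -0.0126 -0.0114
end x 0.046338197699730715
scene 428 [-0.10133995 -0.0282081  -0.01326541] [-0.03026689  0.02557072  0.01232157]
-0.11 4 y [-0.0056  0.018 ] z [0.0078 0.0084 0.009 ]
-0.1 52 y [-0.0239  0.0233] z [0.0056 0.0079 0.012 ]
-0.09 53 y [-0.0249  0.0219] z [-0.0081  0.0065  0.0097]
-0.08 65 y [-0.0257  0.0228] z [-0.009   0.0062  0.0103]
-0.07 57 y [-0.0261  0.0235] z [-0.0096  0.0059  0.0097]
-0.06 55 y [-0.0264  0.0241] z [-0.0066  0.0062  0.0101]
-0.05 57 y [-0.0253  0.0239] z [-0.0073  0.0052  0.0108]
-0.04 85 y [-0.0248  0.0232] z [-0.0117 -0.0027  0.0102]Traceback (most recent call last):
  File "<stdin>", line 18, in <module>
  File "h.py", line 28, in rect
    r=cv2.minAreaRect((Q[:,:2]*1000).astype(np.float32));print(name,len(Q),'z',np.percentile(Q[:,2],[5,50,95]).round(4),'rect',np.round(r[0],1),np.round(r[1],1),round(r[2],1))
                                                                               ~~~~~~~~~~~~~^^^^^^^^^^^^^^^^^^
    return _quantile_unchecked(
        a, q, axis, out, overwrite_input, method, keepdims, weights)
    return _ureduce(a,
                    func=_quantile_ureduce_func,
    ...<5 lines>...
                    overwrite_input=overwrite_input,
                    method=method)
    r = func(a, **kwargs)
    result = _quantile(arr,
                       quantiles=q,
    ...<2 lines>...
                       out=out,
                       weights=wgt)
    slices_having_nans = np.isnan(arr[-1, ...])
                                  ~~~^^^^^^^^^
IndexError: index -1 is out of bounds for axis 0 with size 0
```

Request:
{"method": "step_arm", "body": {"plan": [0.0, 0.01, 0.1, -0.004, 0, 0.004, 0.0, 0.01, 0.2, -0.004, 0, 0.004, 0.0, 0.01, 0.25, -0.004, 0, 0.004, 0.0, 0.01, 0.28, -0.004, 0, 0.004, 0.0, 0.01, 0.3, -0.004, 0, 0.004, 0.0, 0.01, 0.31, -0.004, 0, 0.004, 0.0, 0.01, 0.318, -0.004, 0, 0.004, 0.0, 0.01, 0.318, -0.004, 0, 0.004, 0.0, 0.01, 0.318, -0.004, 0, 0.004]}}

```text
time: 7.15
tool_pos: [0.6397, 0.1741, 0.0107]
eef_rot: [-180.0, -0.2, -5.4]
contact_force: [-0.7, -0.9, -1.5]
grip_width: 0.13
```

```bash
python3 - <<'E'
from h import *
plan(((.5408,.1828,.009),(180,0,-5.4)))
p,d,c=snap('scene');a=cv2.resize(p[230:310,210:330],None,fx=6,fy=6,interpolation=cv2.INTER_CUBIC);save('s1.png',a)
S=pts(d,c)
rect(sel(S,.43,.53,.15,.225,.0125,.0165),'tray scene')
E
```

```text
t 7.15 pos [0.6397 0.1741 0.0107] rot [-179.96   -0.19   -5.36] F [-0.7 -0.9 -1.5] w 0.13
[-0.397, 0.0022, 0.0056] [-0.001, -0.0043, 0.0009]
tray scene 136 z [0.0126 0.0143 0.0161] rect [484.9 190. ] [66. 84.] 86.5
   line 38.76 466.97922 190.05814
```

View pics/s1.png

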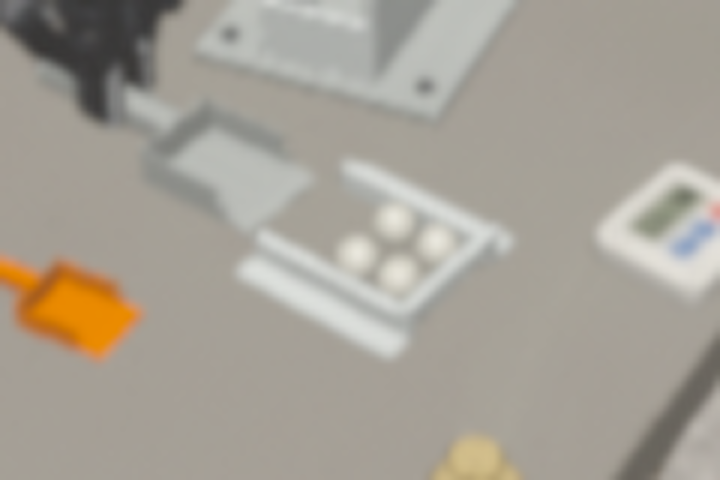

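Request:
{"method": "step_arm", "body": {"plan": [-0.03, 0.0, 0.004, 0, 0, 0, -0.06, 0.0, 0.004, 0, 0, 0, -0.09, 0.0, 0.004, 0, 0, 0, -0.12, 0.0, 0.004, 0, 0, 0, -0.12, 0.0, 0.004, 0, 0, 0]}}

```text
time: 7.7
tool_pos: [0.608, 0.1775, 0.0096]
eef_rot: [-180.0, -0.1, -5.3]
contact_force: [0.4, -0.3, -0.8]
grip_width: 0.133
```

```bash
python3 - <<'E'
from h import *
plan(((.5408,.1828,.009),(180,0,-5.4)))
p,d,c=snap('scene');a=cv2.resize(p[240:300,230:320],None,fx=8,fy=8,interpolation=cv2.INTER_CUBIC);save('s2.png',a)
E
```

```text
t 7.7 pos [0.608  0.1775 0.0096] rot [-1.7997e+02 -1.1000e-01 -5.2600e+00] F [ 0.4 -0.3 -0.8] w 0.133
[-0.2697, 0.0034, 0.0021] [-0.0006, -0.0025, 0.0031]
```

View pics/s2.png

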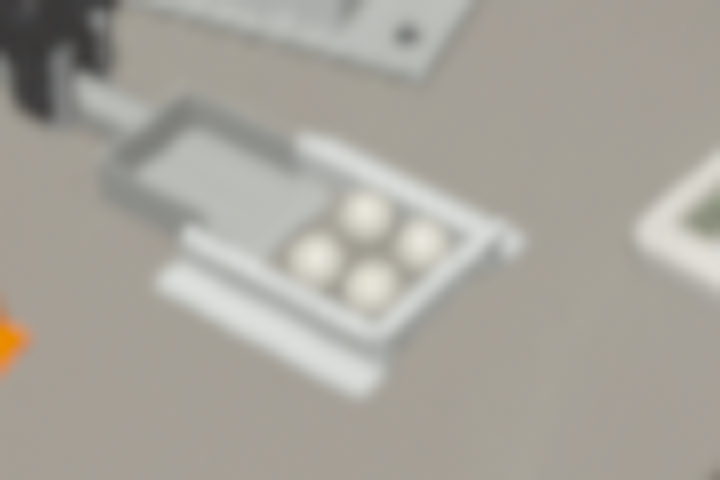

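The scoop is inside the rails with no contact force, and its lip is at the balls. Pushing on.

Request:
{"method": "step_arm", "body": {"plan": [-0.025, 0.0, 0.002, 0, 0, 0, -0.05, 0.001, 0.002, 0, 0, 0, -0.075, 0.001, 0.002, 0, 0, 0, -0.1, 0.002, 0.002, 0, 0, 0, -0.125, 0.002, 0.002, 0, 0, 0, -0.15, 0.002, 0.002, 0, 0, 0, -0.175, 0.003, 0.002, 0, 0, 0, -0.2, 0.003, 0.002, 0, 0, 0, -0.22, 0.003, 0.002, 0, 0, 0, -0.24, 0.003, 0.002, 0, 0, 0, -0.255, 0.003, 0.002, 0, 0, 0, -0.268, 0.003, 0.002, 0, 0, 0, -0.268, 0.003, 0.002, 0, 0, 0, -0.268, 0.003, 0.002, 0, 0, 0]}}

```text
time: 9.15
tool_pos: [0.5424, 0.1826, 0.0091]
eef_rot: [-180.0, -0.2, -5.3]
contact_force: [0.1, 0.2, -1.9]
grip_width: 0.131
```

```bash
python3 - <<'E'
from h import *
plan(((.5408,.1828,.009),(180,0,-5.4)))
p,d,c=snap('scene');a=cv2.resize(p[240:300,230:320],None,fx=8,fy=8,interpolation=cv2.INTER_CUBIC);save('s3.png',a)
E
```

```text
t 9.15 pos [0.5424 0.1826 0.0091] rot [-179.96   -0.2    -5.3 ] F [ 0.1  0.2 -1.9] w 0.131
[-0.0065, -0.0003, 0.0003] [-0.0008, -0.0043, 0.0023]
```

View pics/s3.png

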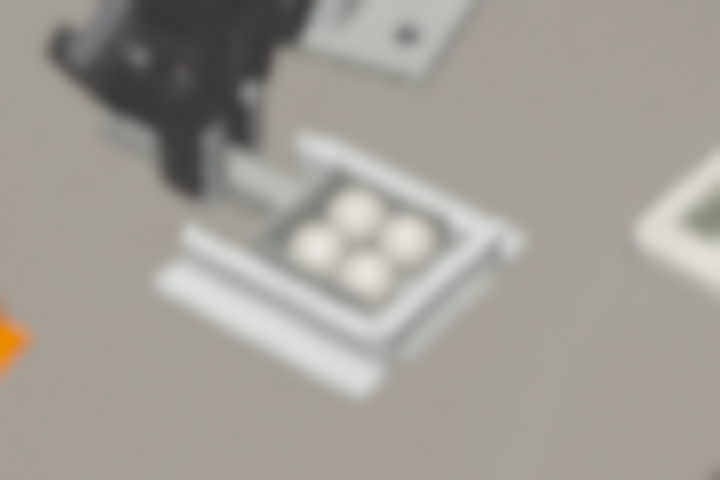

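All four balls are in the bowl and the lip shows past the bar. Drawing back, then lifting.

Request:
{"method": "step_arm", "body": {"plan": [0.01, 0, 0, 0, 0, 0, 0.025, 0, 0, 0, 0, 0, 0.045, 0, 0, 0, 0, 0, 0.065, 0, 0, 0, 0, 0, 0.085, 0, 0, 0, 0, 0, 0.1, 0, 0, 0, 0, 0, 0.11, 0, 0, 0, 0, 0, 0.115, 0, 0, 0, 0, 0, 0.115, 0, -0.01, 0, 0, 0, 0.115, 0, -0.03, 0, 0, 0, 0.115, 0, -0.07, 0, 0, 0, 0.115, 0, -0.12, 0, 0, 0, 0.115, 0, -0.18, 0, 0, 0, 0.115, 0, -0.25, 0, 0, 0, 0.115, 0, -0.32, 0, 0, 0, 0.115, 0, -0.38, 0, 0, 0, 0.115, 0, -0.41, 0, 0, 0, 0.115, 0, -0.42, 0, 0, 0, 0.115, 0, -0.42, 0, 0, 0, 0.115, 0, -0.42, 0, 0, 0]}}

```text
time: 11.2
tool_pos: [0.5702, 0.1794, 0.1133]
eef_rot: [180.0, -0.1, -5.3]
contact_force: [-0.3, 0.1, -2.5]
grip_width: 0.132
```

```bash
python3 - <<'E'
from h import *
plan()
p,d,c=snap('scene');S=pts(d,c);s=monitor.state();T=Ro.from_euler('xyz',s['eef_rot'],degrees=True).inv().apply(S.reshape(-1,3)-s['tool_pos'])
m=(T[:,0]>-.12)&(T[:,0]<-.02)&(abs(T[:,1])<.03)&(abs(T[:,2])<.03)
hsv=cv2.cvtColor(p,cv2.COLOR_RGB2HSV).reshape(-1,3)
idx=np.where(m)[0];v,u=idx//560,idx%560;print(u.min(),u.max(),v.min(),v.max())
u0=max(u.min()-20,0);v0=max(v.min()-20,0)
save('s4.png',cv2.resize(p[v0:v0+60,u0:u0+90],None,fx=6,fy=6,interpolation=cv2.INTER_CUBIC))
P=np.load('w1.npz')['P']
C6=sel(P,.53,.65,-.02,.11,.056,.07);rect(C6,'near')
rect(sel(P,.53,.68,-.02,.12,.036,.07),'rim')
E
```

```text
t 11.2 pos [0.5702 0.1794 0.1133] rot [ 1.7999e+02 -1.1000e-01 -5.3100e+00] F [-0.3  0.1 -2.5] w 0.132
251 282 225 248
near 367 z [0.0599 0.0626 0.064 ] rect [557.4  46.6] [ 5.1 95.9] 8.0
   line -82.0 557.10376 46.969036
rim 1682 z [0.0367 0.0418 0.0632] rect [585.4  45.1] [ 60.2 106.7] 8.0
   line -73.59 587.0257 31.607763
```

View pics/s4.png

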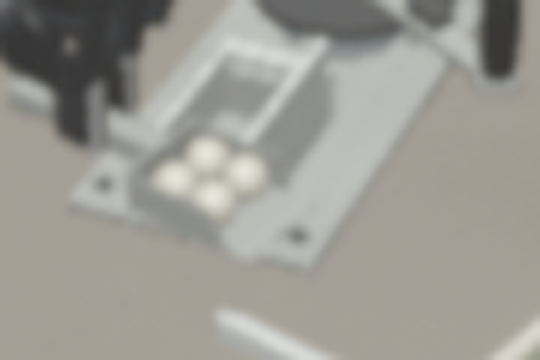

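```bash
python3 - <<'E'
from h import *
print(monitor.state()['joint_pos'].round(1))
plan(((.688,.066,.125),(180,0,8)))
E
```

```text
[   6.3   33.4  -38.    87.5   21.8   66.5 -131.2]
t 11.25 pos [0.5701 0.1794 0.1131] rot [ 1.7999e+02 -9.0000e-02 -5.3100e+00] F [-0.1 -0.4 -1.3] w 0.133
[0.5115, 0.4081, -0.0465] [0.0005, -0.002, -0.2958]
```

Request:
{"method": "step_arm", "body": {"plan": [0.02, 0.015, -0.01, 0, 0, -0.01, 0.06, 0.05, -0.025, 0, 0, -0.04, 0.12, 0.095, -0.045, 0, 0, -0.07, 0.18, 0.145, -0.045, 0, 0, -0.11, 0.24, 0.19, -0.045, 0, 0, -0.14, 0.3, 0.24, -0.045, 0, 0, -0.175, 0.36, 0.285, -0.045, 0, 0, -0.21, 0.42, 0.335, -0.045, 0, 0, -0.24, 0.465, 0.37, -0.045, 0, 0, -0.27, 0.495, 0.395, -0.045, 0, 0, -0.285, 0.51, 0.408, -0.045, 0, 0, -0.295, 0.51, 0.408, -0.045, 0, 0, -0.295, 0.51, 0.408, -0.045, 0, 0, -0.295]}}

```text
time: 12.55
tool_pos: [0.6871, 0.0671, 0.1246]
eef_rot: [-180.0, -0.1, 8.0]
contact_force: [0.5, 1.1, -1.4]
grip_width: 0.132
```

```bash
cat >> h.py <<'E'
C=np.array([.584,.0515]);YP=8.0
def pour(lx,lz,tilt,yaw=YP,ly=0):
    "tool pose with lip at chamber-local (lx,ly), height lz, mouth down by tilt deg"
    Rt=Ro.from_euler('z',yaw,degrees=True)*Ro.from_euler('y',tilt,degrees=True)   # +x axis up when tilt<0 ...
    Rt=Ro.from_euler('z',yaw,degrees=True)*Ro.from_euler('y',-tilt,degrees=True)
    R=Rt*Ro.from_euler('x',180,degrees=True)
    w=Ro.from_euler('z',YP,degrees=True).apply([lx,ly,0])+[*C,lz]
    p=w+Rt.apply([.1,0,.0095])
    return p,R.as_euler('xyz',degrees=True)
E
python3 - <<'E'
from h import *
s=monitor.state();print(s['joint_pos'].round(1))
R=Ro.from_euler('xyz',s['eef_rot'],degrees=True)
lip=s['tool_pos']+R.apply([-.1,0,.0095]);print('lip',lip,'local',Ro.from_euler('z',-YP,degrees=True).apply(lip-[*C,0]))
plan(pour(.004,.075,0),pour(.004,.07,10),pour(.004,.065,20))
p,d,c=snap('wrist');P=pts(d,c);save('w5.png',p)
rect(sel(P,.58,.64,-.02,.12,.036,.046),'farrim');rect(sel(P,.5,.7,.07,.13,.036,.046),'leftrim')
E
```

```text
[  13.4   43.5  -38.1   69.    26.    75.7 -105.1]
lip [0.58806823 0.05315631 0.11499626] local [0.00425915 0.001074   0.11499626]
t 12.55 pos [0.6871 0.0671 0.1246] rot [-1.7998e+02 -5.0000e-02  8.0200e+00] F [ 0.5  1.1 -1.4] w 0.132
[-0.0012, 0.0045, 0.1604] [-0.0004, -0.0012, 0.0004]
[-0.0138, 0.0045, 0.1115] [-0.0005, 0.221, 0.0004]
[-0.0382, 0.0044, 0.0658] [-0.0005, 0.4433, 0.0004]
farrim 307 z [0.0367 0.0412 0.0425] rect [609.2  47.8] [ 14.2 105.5] 6.9
   line -83.64 616.8023 16.502054
leftrim 16 z [0.0367 0.039  0.0415] rect [607.4  99.3] [1.5 3.7] 33.9
   line -83.38 607.327 99.50456
```

```bash
python3 - <<'E'
from h import *
plan(*[pour(.004,z,t) for t,z in [(5,.095),(10,.08),(15,.065),(20,.055),(24,.05),(28,.046),(32,.045),(36,.045),(40,.045),(45,.045)]])
E
```

```text
t 12.6 pos [0.687  0.0673 0.1247] rot [-1.7998e+02 -6.0000e-02  8.0500e+00] F [ 0.5 -0.5 -1. ] w 0.136
[-0.0057, 0.0054, 0.0459] [-0.0005, 0.1098, 0.0011]
[-0.0135, 0.0054, 0.0718] [-0.0005, 0.221, 0.0011]
[-0.0244, 0.0054, 0.0984] [-0.0006, 0.3321, 0.0011]
[-0.038, 0.0054, 0.1061] [-0.0006, 0.4432, 0.001]
[-0.0509, 0.0054, 0.1012] [-0.0007, 0.5321, 0.001]
[-0.0655, 0.0054, 0.0932] [-0.0007, 0.621, 0.001]
[-0.0818, 0.0053, 0.0744] [-0.0007, 0.7098, 0.001]
[-0.0996, 0.0053, 0.0527] [-0.0008, 0.7987, 0.001]
[-0.1188, 0.0053, 0.0323] [-0.0008, 0.8876, 0.0009]
[-0.1448, 0.0053, 0.0088] [-0.0009, 0.9987, 0.0009]
```

Request:
{"method": "step_arm", "body": {"plan": [-0.005, 0.005, 0.045, 0, 0.11, 0, -0.013, 0.005, 0.072, 0, 0.22, 0, -0.024, 0.005, 0.098, 0, 0.33, 0, -0.038, 0.005, 0.106, 0, 0.44, 0, -0.038, 0.005, 0.106, 0, 0.44, 0, -0.051, 0.005, 0.101, 0, 0.53, 0, -0.051, 0.005, 0.101, 0, 0.53, 0, -0.065, 0.005, 0.093, 0, 0.62, 0, -0.065, 0.005, 0.093, 0, 0.62, 0, -0.082, 0.005, 0.074, 0, 0.71, 0, -0.082, 0.005, 0.074, 0, 0.71, 0, -0.1, 0.005, 0.053, 0, 0.8, 0, -0.1, 0.005, 0.053, 0, 0.8, 0, -0.119, 0.005, 0.032, 0, 0.89, 0, -0.119, 0.005, 0.032, 0, 0.89, 0, -0.145, 0.005, 0.009, 0, 1, 0, -0.145, 0.005, 0.009, 0, 1, 0, -0.145, 0.005, 0.009, 0, 1, 0, -0.145, 0.005, 0.009, 0, 1, 0, -0.145, 0.005, 0.009, 0, 1, 0]}}

```text
time: 14.6
tool_pos: [0.6578, 0.052, 0.126]
eef_rot: [-179.9, -44.5, 7.5]
contact_force: [0.8, 1.1, 0.0]
grip_width: 0.132
```

```bash
python3 - <<'E'
from h import *
s=monitor.state();print(s['joint_pos'].round(1),s['tool_pos'].round(4),s['eef_rot'].round(1))
R=Ro.from_euler('xyz',s['eef_rot'],degrees=True)
lip=s['tool_pos']+R.apply([-.1,0,.0095]);print('lip',lip.round(4))
p,d,c=snap('scene');p2,d2,c2=snap('wrist')
save('s5.png',np.hstack([cv2.resize(p[180:265,235:335],(800//2,340),interpolation=cv2.INTER_CUBIC),cv2.resize(p2,(400,300))[:340] if 0 else cv2.copyMakeBorder(cv2.resize(p2,(400,300)),0,40,0,0,0)]))
E
```

```text
[  50.8   37.5  -72.6  121.5  103.    31.9 -174.4] [0.6578 0.052  0.126 ] [-179.9  -44.5    7.5]
lip [0.5937 0.0435 0.0491]
```

View pics/s5.png

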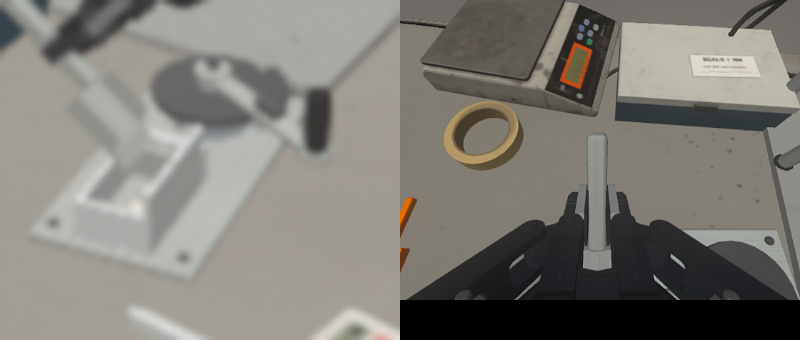

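```bash
python3 - <<'E'
from h import *
plan(pour(.008,.06,38),pour(.006,.075,30),pour(.004,.095,15),pour(.004,.115,0))
E
```

```text
t 14.7 pos [0.6567 0.0583 0.1276] rot [-179.87  -44.63    8.04] F [-0.4  0.7  0.5] w 0.134
[0.027, -0.0136, 0.0185] [-0.0036, -0.1473, 0.0009]
[0.0584, -0.0136, 0.026] [-0.0035, -0.3251, 0.0012]
[0.0787, -0.0135, 0.0639] [-0.0034, -0.6585, 0.0016]
[0.0798, -0.0134, 0.0962] [-0.0032, -0.9918, 0.0021]
```

Request:
{"method": "step_arm", "body": {"plan": [0.014, 0, 0.008, 0, -0.08, 0, 0.027, -0.005, 0.018, 0, -0.147, 0, 0.045, -0.013, 0.022, 0, -0.24, 0, 0.058, -0.013, 0.026, 0, -0.325, 0, 0.068, -0.013, 0.045, 0, -0.49, 0, 0.079, -0.013, 0.064, 0, -0.66, 0, 0.079, -0.013, 0.08, 0, -0.82, 0, 0.08, -0.013, 0.096, 0, -0.99, 0, 0.08, -0.013, 0.096, 0, -0.99, 0, 0.08, -0.013, 0.096, 0, -0.99, 0, 0.08, -0.013, 0.096, 0, -0.99, 0]}}

```text
time: 15.8
tool_pos: [0.686, 0.068, 0.1256]
eef_rot: [-179.8, -0.1, 8.4]
contact_force: [0.4, 0.8, -1.3]
grip_width: 0.127
```

```bash
python3 - <<'E'
from h import *
s=monitor.state();print(s['joint_pos'].round(1))
# where to lay scoop: near its first place
plan(((.66,.175,.12),(180,0,-2)),((.58,.26,.12),(180,0,0)),((.5251,.3904,.12),(180,0,13.5)))
E
```

```text
[  23.5   52.9  -64.2   68.8   46.1   83.8 -115.7]
t 15.8 pos [0.686  0.068  0.1256] rot [-1.7985e+02 -1.4000e-01  8.3700e+00] F [ 0.4  0.8 -1.3] w 0.127
[-0.0407, -0.4386, 0.0233] [-0.0037, -0.0027, 0.2304]
[-0.3078, -0.8216, 0.0237] [-0.0037, -0.0028, 0.186]
[-0.4492, -1.3696, 0.0248] [-0.0033, -0.0032, -0.114]
```

Request:
{"method": "step_arm", "body": {"plan": [-0.1, -0.27, 0.0, 0, 0, 0.06, -0.2, -0.54, 0.0, 0, 0, 0.12, -0.31, -0.82, 0.0, 0, 0, 0.18, -0.31, -0.82, 0.0, 0, 0, 0.18, -0.31, -0.82, 0.0, 0, 0, 0.18, -0.31, -0.82, 0.0, 0, 0, 0.18, -0.31, -0.82, 0.0, 0, 0, 0.18, -0.31, -0.82, 0.0, 0, 0, 0.18]}}

```text
time: 16.6
tool_pos: [0.5805, 0.2569, 0.126]
eef_rot: [-180.0, -0.2, 0.1]
contact_force: [0.4, -0.4, -1.4]
grip_width: 0.131
```

```bash
python3 - <<'E'
from h import *
p,d,c=snap('scene');P=pts(d,c)
Q=sel(P,.55,.62,.0,.1,-.01,.045);L=Ro.from_euler('z',-8,degrees=True).apply(Q-[*C,0])
m=(abs(L[:,0])<.024)&(abs(L[:,1])<.039);
print('inside',m.sum(),np.histogram(L[m,2],bins=[0,.005,.011,.015,.02,.025,.03,.035,.045]))
# white pixels in chamber
L2=(Ro.from_euler('z',-8,degrees=True).apply(P.reshape(-1,3)-[*C,0])).reshape(P.shape)
mm=(abs(L2[...,0])<.024)&(abs(L2[...,1])<.04)&(L2[...,2]>.012)&(L2[...,2]<.031)
print(mm.sum(),p[mm].mean(0));v,u=np.where(mm);print(u.min(),u.max(),v.min(),v.max())
# balls left in tray / scoop
T=sel(P,.44,.54,.16,.215,.009,.03);print('tray z>9mm',len(T))
plan(((.5251,.3904,.12),(180,0,13.5)),((.5251,.3904,.0095),(180,0,13.5)))
save('s6.png',np.vstack([cv2.resize(p[190:250,240:320],(800,600),interpolation=cv2.INTER_CUBIC)]))
E
```

```text
inside 82 (array([ 8, 29,  3,  6, 15, 10,  6,  5]), array([0.   , 0.005, 0.011, 0.015, 0.02 , 0.025, 0.03 , 0.035, 0.045]))
44 [173.75       174.68181818 168.68181818]
260 274 218 233
tray z>9mm 76
t 16.65 pos [0.5807 0.2568 0.1258] rot [-1.7993e+02 -1.6000e-01  7.0000e-02] F [-0.5 -0.3 -1.1] w 0.133
[-0.2217, -0.5345, 0.0233] [-0.0012, -0.0038, -0.2984]
[-0.2229, -0.5339, 0.4653] [-0.0012, -0.0038, -0.2984]
```

```bash
python3 - <<'E'
from h import *
p,d,c=snap('wrist');P=pts(d,c)
L=(Ro.from_euler('z',-8,degrees=True).apply(P.reshape(-1,3)-[*C,0])).reshape(P.shape)
mm=(abs(L[...,0])<.032)&(abs(L[...,1])<.045)&(L[...,2]>.0)&(L[...,2]<.07)
v,u=np.where(mm);print(mm.sum(),u.min(),u.max(),v.min(),v.max())
k=(abs(L[...,0])<.024)&(abs(L[...,1])<.039)&(L[...,2]>.012)&(L[...,2]<.034)
print(k.sum())
v0,v1,u0,u1=v.min()-5,v.max()+5,max(u.min()-5,0),min(u.max()+5,560)
cw=p[v0:v1,u0:u1];f=min(780/cw.shape[1],580/cw.shape[0]);save('w6.png',cv2.resize(cw,None,fx=f,fy=f,interpolation=cv2.INTER_CUBIC))
g=p.min(-1);w=(g>185)&mm;n,lab,st,ce=cv2.connectedComponentsWithStats(w.astype(np.uint8))
for i in range(1,n):
    if st[i,4]>6: print(st[i],ce[i].round(0),np.median(L[lab==i],0).round(3),p[lab==i].mean(0).round(0))
E
```

```text
7502 460 559 160 269
1458
[484 181  55  70 388] [498. 206.] [0.018 0.042 0.042] [189. 193. 188.]
[537 180   7   2   7] [540. 180.] [0.028 0.008 0.042] [187. 191. 186.]
[540 181  14   2  14] [546. 182.] [0.026 0.003 0.041] [188. 193. 188.]
[508 213   5   4  13] [510. 214.] [-0.003  0.016  0.027] [213. 209. 194.]
[532 213   6   3  13] [535. 214.] [-0.005 -0.004  0.026] [214. 210. 195.]
```

```bash
cat >> h.py <<'E'
def balls(p,P):
    L=(Ro.from_euler('z',-8,degrees=True).apply(P.reshape(-1,3)-[*C,0])).reshape(P.shape)
    w=(p[...,0].astype(int)-p[...,2]>10)&(abs(L[...,0])<.03)&(abs(L[...,1])<.045)&(L[...,2]>.0)&(L[...,2]<.05)
    Q=L[w];print('ceramic px',len(Q))
    H,_,_=np.histogram2d(Q[:,0],Q[:,1],bins=[np.arange(-.03,.031,.005),np.arange(-.045,.046,.005)]);print(H.astype(int))
    # sphere-centre votes: fit greedily
    rng=np.random.default_rng(0);Q=Q.copy()
    for k in range(5):
        if len(Q)<40:break
        g=np.stack(np.meshgrid(np.arange(-.02,.021,.001),np.arange(-.035,.036,.001),[.018,.030],indexing='ij'),-1).reshape(-1,3)
        D=abs(np.linalg.norm(Q[None]-g[:,None],axis=2)-.01)<.0015
        b=D.sum(1).argmax();print('ball',g[b].round(3),D[b].sum());Q=Q[np.linalg.norm(Q-g[b],axis=1)>.0125]
E
python3 - <<'E'
from h import *
p,d,c=snap('wrist');balls(p,pts(d,c))
E
```

```text
ceramic px 1181
[[ 0  0  0  0  0  0  0  0  0  0  0  0  0  2  0  0  0  0]
 [ 0  0  0  7  1  1  0  0  0  1  0  1  0  0  1  0  0  0]
 [ 0  0  0  9 50  0  0  3  1  0  0  0  0  0 19  6  0  0]
 [ 0  0  0  0 71  0  5 20 43  4  3 13 15  7 25 14  0  0]
 [ 0  0  0  9 54  2 20 37 58 22 15 29 50 24 23  3  0  0]
 [ 0  0  0  7  2  1 27 50 69 16 28 40 60 27  0  0  0  0]
 [ 0  0  0  0  0  0  8 30 19  0 20 53 54  2  0  0  0  0]
 [ 0  0  0  0  0  0  0  0  0  0  0  0  0  0  0  0  0  0]
 [ 0  0  0  0  0  0  0  0  0  0  0  0  0  0  0  0  0  0]
 [ 0  0  0  0  0  0  0  0  0  0  0  0  0  0  0  0  0  0]
 [ 0  0  0  0  0  0  0  0  0  0  0  0  0  0  0  0  0  0]
 [ 0  0  0  0  0  0  0  0  0  0  0  0  0  0  0  0  0  0]]
ball [-0.004  0.011  0.018] 437
ball [-0.007 -0.009  0.018] 372
ball [-0.013 -0.03   0.018] 187
ball [-0.015  0.031  0.018] 100
```

The depth fit finds all four balls inside the chamber, so I'll lay the scoop down where it came from.

Request:
{"method": "step_arm", "body": {"plan": [-0.11, -0.27, 0, 0, 0, -0.15, -0.22, -0.534, 0, 0, 0, -0.3, -0.22, -0.534, 0.02, 0, 0, -0.3, -0.22, -0.534, 0.15, 0, 0, -0.3, -0.22, -0.534, 0.3, 0, 0, -0.3, -0.22, -0.534, 0.4, 0, 0, -0.3, -0.22, -0.534, 0.44, 0, 0, -0.3, -0.22, -0.534, 0.465, 0, 0, -0.3, -0.22, -0.534, 0.465, 0, 0, -0.3, -0.22, -0.534, 0.465, 0, 0, -0.3, -0.22, -0.534, 0.465, 0, 0, -0.3]}}

```text
time: 17.85
tool_pos: [0.5263, 0.392, 0.0114]
eef_rot: [-179.8, -0.3, 13.6]
contact_force: [-1.2, 0.6, -0.7]
grip_width: 0.133
```

Request:
{"method": "step_arm", "body": {"plan": [0, 0, 0, 0, 0, 0, 0, 0, 0, 0, 0, 0, 0, 0, 0, 0, 0, 0, 0, 0, 0, 0, 0, 0, 0, 0, 0, 0, 0, 0], "fingers": 0}}

```text
time: 18.35
tool_pos: [0.5263, 0.392, 0.0114]
eef_rot: [-179.8, -0.3, 13.6]
contact_force: [0.2, -0.3, -0.4]
grip_width: 0.503
```

Request:
{"method": "step_arm", "body": {"plan": [0, 0, -0.05, 0, 0, 0, 0, 0, -0.2, 0, 0, 0, 0, 0, -0.4, 0, 0, 0, 0, 0, -0.6, 0, 0, 0, 0, 0, -0.8, 0, 0, 0, 0, 0, -0.8, 0, 0, 0, 0, 0, -0.8, 0, 0, 0]}}

```text
time: 19.05
tool_pos: [0.5255, 0.3923, 0.2142]
eef_rot: [-179.7, -0.5, 13.6]
contact_force: [0.2, 0.1, -0.7]
grip_width: 0.499
```

```bash
python3 - <<'E'
from h import *
p,d,c=snap('wrist');P=pts(d,c)
rect(sel(P,.49,.6,.37,.42,.018,.03),'handle')
print(sel(P,.4,.62,.33,.45,.026,.06).shape)
s=monitor.state();print(s['joint_pos'].round(1));plan()
P=np.load('w1.npz')['P']
K=sel(P,.44,.52,-.07,0,.09,.11);rect(K,'knob')
E
```

```text
handle 874 z [0.0193 0.0213 0.0228] rect [531.1 389.5] [85.2 20.5] 13.5
   line 13.63 532.25354 394.55084
(0, 3)
[  -5.1   45.6  -66.8   68.6   41.2   89.3 -140.3]
t 19.1 pos [0.5253 0.3912 0.2119] rot [-179.84   -0.33   13.58] F [ 0.3 -0.3 -0.5] w 0.502
knob 297 z [0.0917 0.0999 0.1019] rect [485.3 -34.9] [19.4 19.4] 32.3
   line -10.96 485.51627 -32.757057
```

The scoop lies flat (handle top at 21–23 mm). Moving on to the lever.

```bash
python3 - <<'E'
from h import *
plan(((.5,.17,.21),(180,0,0)),((.485,-.035,.20),(180,0,-24.5)))
E
```

```text
t 19.1 pos [0.5253 0.3912 0.2119] rot [-179.84   -0.33   13.58] F [ 0.3 -0.3 -0.5] w 0.502
[-0.3061, 0.8362, 0.0034] [-0.0045, -0.0069, 0.3018]
[-0.5573, 1.6193, 0.0398] [-0.0059, -0.0058, 0.8463]
```

Request:
{"method": "step_arm", "body": {"plan": [-0.3, 0.84, 0, 0, 0, 0.3, -0.3, 0.84, 0, 0, 0, 0.3, -0.3, 0.84, 0, 0, 0, 0.3, -0.3, 0.84, 0, 0, 0, 0.3, -0.3, 0.84, 0, 0, 0, 0.3, -0.3, 0.84, 0, 0, 0, 0.3, -0.3, 0.84, 0, 0, 0, 0.3], "fingers": 0.3}}

```text
time: 19.8
tool_pos: [0.5012, 0.1684, 0.2095]
eef_rot: [-179.8, -0.1, -0.0]
contact_force: [-1.0, 0.6, -0.7]
grip_width: 0.647
```

Request:
{"method": "step_arm", "body": {"plan": [-0.06, 0.82, 0.04, 0, 0, 0.545, -0.06, 0.82, 0.04, 0, 0, 0.545, -0.06, 0.82, 0.04, 0, 0, 0.545, -0.06, 0.82, 0.04, 0, 0, 0.545, -0.06, 0.82, 0.04, 0, 0, 0.545, -0.06, 0.82, 0.04, 0, 0, 0.545, -0.06, 0.82, 0.04, 0, 0, 0.545, -0.06, 0.82, 0.04, 0, 0, 0.545]}}

```text
time: 20.6
tool_pos: [0.4863, -0.0331, 0.199]
eef_rot: [-179.7, -0.0, -24.2]
contact_force: [0.1, 0.3, -0.0]
grip_width: 0.649
```

```bash
python3 - <<'E'
from h import *
p,d,c=snap('wrist');P=pts(d,c);np.savez('w7.npz',p=p,P=P);save('w7.png',p)
balls(p,P)
K=sel(P,.44,.52,-.08,0.01,.095,.106);rect(K,'knob')
A=np.array([.6038,-.0891]);D=P[...,:2]-A;r=np.hypot(D[...,0],D[...,1]);a=np.degrees(np.arctan2(D[...,1],D[...,0]))%360
z=P[...,2]
B=sel(P,.45,.62,-.12,-.01,.04,.055)
m=(z>.043)&(z<.053)&(r>.04)&(r<.11);print('bar angle',np.median(a[m&(a>140)&(a<175)]),m.sum())
for r0 in (56,58,60,62,64): 
    print(r0,[ (int(t),round(float(np.median(z[q])*1000))) for t in range(100,300,4) for q in [(abs(r*1000-r0)<1.2)&(a>=t)&(a<t+4)&(z>-.01)] if q.sum()>2])
plan()
# polar unwrap picture at z=.038
th=np.radians(np.arange(90,300,.3));rr=np.arange(.045,.075,.00025)
X=np.stack([A[0]+rr[:,None]*np.cos(th),A[1]+rr[:,None]*np.sin(th),np.full((len(rr),len(th)),.038)],-1)
q=X@np.array(c['R']).T+c['t'];mx=(q[...,0]/q[...,2]*c['fx']+c['cx']).astype(np.float32);my=(q[...,1]/q[...,2]*c['fy']+c['cy']).astype(np.float32)
U=cv2.remap(p,mx,my,cv2.INTER_LINEAR);U=cv2.resize(U,(700,360))
for t in range(90,300,10): cv2.line(U,(int((t-90)/.3),0),(int((t-90)/.3),8),(255,0,0),1);cv2.putText(U,str(t),(int((t-90)/.3),20),0,.35,(255,0,0))
save('polar.png',np.vstack([U]))
E
```

```text
ceramic px 954
[[ 0  0  0  0  0  0  0  0  0  0  0  0  0  0  0  0  0  0]
 [ 0  0 12 10  0  0  0  0  0  0  0  0  0  1 17 13  3  0]
 [ 0  9 32 26 11  0  2  7  2  0  0  0  0 15 28 22 10  3]
 [ 0 13 29 26 13  2 32 24 15  1 17 24  5 16 28 21  8  1]
 [ 0  5 28 22  4  9 31 24 20 10 33 21 16  4 18 17  3  0]
 [ 0  0  1  0  0  4 29 24 12  9 29 25 13  1  0  0  0  0]
 [ 0  0  0  0  0  0  4  5  1  0 14 14  3  0  0  0  0  0]
 [ 0  0  0  0  0  0  0  0  0  0  0  0  0  0  0  0  0  0]
 [ 0  0  0  0  0  0  0  0  0  0  0  0  0  0  0  0  0  0]
 [ 0  0  0  0  0  0  0  0  0  0  0  0  0  0  0  0  0  0]
 [ 0  0  0  0  0  0  0  0  0  0  0  0  0  0  0  0  0  0]
 [ 0  0  0  0  0  0  0  0  0  0  0  0  0  0  0  0  1  2]]
ball [-0.007 -0.008  0.018] 246
ball [-0.013 -0.03   0.018] 235
ball [-0.005  0.012  0.018] 226
ball [-0.015  0.031  0.018] 225
knob 449 z [0.0959 0.1009 0.1022] rect [485.1 -37.7] [19.1 18.2] 20.5
   line 8.31 485.9951 -38.004032
bar angle 156.45430464101355 1003
56 [(100, 26), (104, 8), (108, 8), (112, 8), (116, 8), (120, 8), (124, 8), (128, 8), (132, 8), (136, 8), (140, 8), (144, 8), (148, 51),
[... 1591 characters left out ...]
, (208, 8), (212, 38), (224, 38), (236, 38), (248, 8), (252, 7), (256, 8), (260, 8), (264, 8), (268, 8), (272, 8), (276, 8), (280, 8), (284, 8), (288, 8)]
64 [(100, 26), (104, 8), (108, 8), (112, 8), (116, 8), (120, 8), (124, 8), (128, 8), (132, 8), (136, 8), (140, 8), (144, 8), (148, 55), (152, 61), (156, 62), (160, 61), (164, 8), (168, 7), (172, 8), (176, 8), (180, 8), (184, 8), (188, 7), (192, 8), (196, 8), (200, 9), (204, 8), (208, 8), (212, 8), (220, 8), (224, 8), (232, 7), (244, 8), (248, 8), (252, 8), (256, 8), (260, 8), (264, 8), (268, 8), (272, 8), (276, 7), (280, 9), (284, 8)]
t 20.65 pos [ 0.4863 -0.0335  0.199 ] rot [-1.7968e+02 -4.0000e-02 -2.4220e+01] F [ 0.3 -0.7  0.8] w 0.649
```

View pics/polar.png

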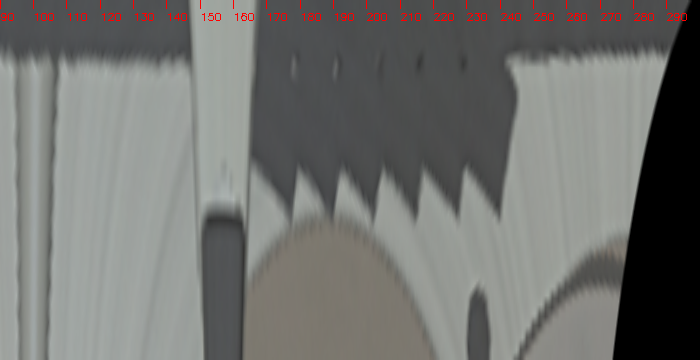

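Viewing is used up at 12 of 12. The unwrapped quadrant shows six tooth tips at px 292, 333, 374, 416, 458 and 500, i.e. 177.6°, 189.9°, 202.2°, 214.8°, 227.4° and 240° in world angle. The spacing of 12.5° matches the 0.22 rad given. The lever starts at about 156.5° (f ≈ -0.10), and the target is about 209.5° (f ≈ 0.83).

```bash
python3 - <<'E'
from h import *
plan(((.485,-.0365,.062),(180,0,-24)))
E
```

```text
t 20.65 pos [ 0.4863 -0.0335  0.199 ] rot [-1.7968e+02 -4.0000e-02 -2.4220e+01] F [ 0.3 -0.7  0.8] w 0.649
[-0.0004, 0.0162, 0.5479] [-0.0072, -0.001, -0.005]
```

Request:
{"method": "step_arm", "body": {"plan": [0, 0.015, 0.12, -0.007, 0, 0, 0, 0.015, 0.24, -0.007, 0, 0, 0, 0.015, 0.34, -0.007, 0, 0, 0, 0.015, 0.42, -0.007, 0, 0, 0, 0.015, 0.49, -0.007, 0, 0, 0, 0.015, 0.53, -0.007, 0, 0, 0, 0.015, 0.548, -0.007, 0, 0, 0, 0.015, 0.548, -0.007, 0, 0, 0, 0.015, 0.548, -0.007, 0, 0]}}

```text
time: 21.55
tool_pos: [0.486, -0.0358, 0.0628]
eef_rot: [-179.9, -0.1, -24.2]
contact_force: [-0.2, 0.2, -0.4]
grip_width: 0.645
```

Request:
{"method": "step_arm", "body": {"plan": [0, 0, 0, 0, 0, 0, 0, 0, 0, 0, 0, 0, 0, 0, 0, 0, 0, 0, 0, 0, 0, 0, 0, 0, 0, 0, 0, 0, 0, 0, 0, 0, 0, 0, 0, 0, 0, 0, 0, 0, 0, 0, 0, 0, 0, 0, 0, 0], "fingers": -1}}

```text
time: 22.35
tool_pos: [0.4857, -0.0375, 0.0637]
eef_rot: [179.9, -0.2, -24.2]
contact_force: [-2.4, -3.5, 6.3]
grip_width: 0.228
```

```bash
cat >> h.py <<'E'
A=np.array([.6038,-.0891])
def lever(dphi):
    s=monitor.state();p=s['tool_pos'];v=p[:2]-A;ph=np.degrees(np.arctan2(v[1],v[0]))%360
    print('phi',ph.round(2),'r',np.hypot(*v).round(4),'f',np.radians(ph-162.1).round(3))
    plan(*[((*(A+.130*np.array([np.cos(np.radians(ph+d)),np.sin(np.radians(ph+d))])),p[2]),(180,0,s['eef_rot'][2]+d)) for d in dphi])
E
python3 - <<'E'
from h import *
print(monitor.state()['joint_pos'].round(1));lever([2,4,6,8,10,12,14,16])
E
```

```text
[  46.8   33.4  -60.1  107.7   34.1   59.  -142. ]
phi 156.41 r 0.1288 f -0.099
t 22.35 pos [ 0.4857 -0.0375  0.0637] rot [ 1.7985e+02 -1.7000e-01 -2.4240e+01] F [-2.4 -3.5  6.3] w 0.228
[-0.0042, 0.0182, 0.0] [0.0033, -0.0037, -0.0444]
[-0.003, 0.0363, 0.0001] [0.0034, -0.0037, -0.0889]
[-0.0012, 0.0544, 0.0001] [0.0035, -0.0036, -0.1333]
[0.0012, 0.0724, 0.0002] [0.0035, -0.0035, -0.1778]
[0.0042, 0.0903, 0.0002] [0.0036, -0.0035, -0.2222]
[0.0079, 0.108, 0.0003] [0.0037, -0.0034, -0.2667]
[0.0122, 0.1257, 0.0004] [0.0037, -0.0033, -0.3111]
[0.017, 0.1431, 0.0004] [0.0038, -0.0033, -0.3556]
```

Request:
{"method": "step_arm", "body": {"plan": [0, 0.018, 0, 0, 0, -0.044, 0.001, 0.036, 0, 0, 0, -0.089, 0.003, 0.054, 0, 0, 0, -0.133, 0.005, 0.072, 0, 0, 0, -0.178, 0.008, 0.09, 0, 0, 0, -0.222, 0.012, 0.108, 0, 0, 0, -0.267, 0.016, 0.126, 0, 0, 0, -0.311, 0.021, 0.143, 0, 0, 0, -0.356, 0.021, 0.143, 0, 0, 0, -0.356]}}

```text
time: 23.25
tool_pos: [0.4759, -0.0716, 0.0638]
eef_rot: [179.9, -0.1, -8.2]
contact_force: [0.6, 2.9, -3.2]
grip_width: 0.228
```

```bash
python3 - <<'E'
from h import *
lever([2,4,6,8,10,12,14])
E
```

```text
phi 172.22 r 0.129 f 0.177
t 23.25 pos [ 0.4759 -0.0716  0.0638] rot [ 1.7992e+02 -1.3000e-01 -8.2500e+00] F [ 0.6  2.9 -3.2] w 0.228
[-0.0033, 0.0182, 0.0] [0.0018, -0.0029, -0.0444]
[-0.0022, 0.0363, 0.0] [0.0019, -0.0029, -0.0889]
[-0.0005, 0.0544, 0.0001] [0.0019, -0.0028, -0.1333]
[0.0018, 0.0724, 0.0001] [0.002, -0.0028, -0.1778]
[0.0048, 0.0903, 0.0001] [0.002, -0.0028, -0.2222]
[0.0084, 0.108, 0.0002] [0.002, -0.0027, -0.2667]
[0.0127, 0.1257, 0.0002] [0.0021, -0.0027, -0.3111]
```

Request:
{"method": "step_arm", "body": {"plan": [0, 0.009, 0, 0, 0, -0.022, 0, 0.018, 0, 0, 0, -0.044, 0.001, 0.027, 0, 0, 0, -0.067, 0.001, 0.036, 0, 0, 0, -0.089, 0.002, 0.045, 0, 0, 0, -0.111, 0.003, 0.054, 0, 0, 0, -0.133, 0.004, 0.063, 0, 0, 0, -0.156, 0.005, 0.072, 0, 0, 0, -0.178, 0.006, 0.081, 0, 0, 0, -0.2, 0.008, 0.09, 0, 0, 0, -0.222, 0.01, 0.099, 0, 0, 0, -0.244, 0.012, 0.108, 0, 0, 0, -0.267, 0.012, 0.108, 0, 0, 0, -0.267, 0.012, 0.108, 0, 0, 0, -0.267]}}

```text
time: 24.65
tool_pos: [0.4748, -0.0983, 0.0638]
eef_rot: [179.9, -0.1, 3.8]
contact_force: [0.3, 3.8, -2.4]
grip_width: 0.23
```

```bash
python3 - <<'E'
from h import *
lever([4,8,12,13])
E
```

```text
phi 184.1 r 0.1293 f 0.384
t 24.65 pos [ 0.4748 -0.0983  0.0638] rot [ 1.7993e+02 -1.0000e-01  3.8000e+00] F [ 0.3  3.8 -2.4] w 0.23
[-0.0014, 0.0363, 0.0] [0.0016, -0.0021, -0.0889]
[0.0026, 0.0724, 0.0001] [0.0016, -0.002, -0.1778]
[0.0091, 0.1081, 0.0001] [0.0017, -0.002, -0.2667]
[0.0111, 0.1169, 0.0002] [0.0017, -0.0019, -0.2889]
```

Request:
{"method": "step_arm", "body": {"plan": [0, 0.009, 0, 0, 0, -0.022, 0, 0.018, 0, 0, 0, -0.044, 0.001, 0.027, 0, 0, 0, -0.067, 0.001, 0.036, 0, 0, 0, -0.089, 0.002, 0.045, 0, 0, 0, -0.111, 0.003, 0.054, 0, 0, 0, -0.133, 0.004, 0.063, 0, 0, 0, -0.156, 0.005, 0.072, 0, 0, 0, -0.178, 0.006, 0.081, 0, 0, 0, -0.2, 0.008, 0.09, 0, 0, 0, -0.222, 0.01, 0.099, 0, 0, 0, -0.244, 0.012, 0.108, 0, 0, 0, -0.267, 0.013, 0.117, 0, 0, 0, -0.289, 0.013, 0.117, 0, 0, 0, -0.289, 0.013, 0.117, 0, 0, 0, -0.289]}}

```text
time: 26.15
tool_pos: [0.48, -0.1272, 0.0638]
eef_rot: [179.9, -0.1, 16.8]
contact_force: [-0.1, 4.0, -2.3]
grip_width: 0.225
```

```bash
python3 - <<'E'
from h import *
lever([4,8,12,13])
p,d,c=snap('wrist');P=pts(d,c);D=P[...,:2]-A;r=np.hypot(D[...,0],D[...,1]);a=np.degrees(np.arctan2(D[...,1],D[...,0]))%360;z=P[...,2]
for r0 in(.03,.04,.05,.06,.07):
    m=(z>.043)&(z<.065)&(abs(r-r0)<.005)&(a>150)&(a<240);print(r0,m.sum(),np.percentile(a[m],[3,50,97]).round(1) if m.sum() else '')
E
```

```text
phi 197.12 r 0.1296 f 0.611
t 26.15 pos [ 0.48   -0.1272  0.0638] rot [ 1.7992e+02 -7.0000e-02  1.6820e+01] F [-0.1  4.  -2.3] w 0.225
[-0.0003, 0.0363, 0.0001] [0.0019, -0.0016, -0.0889]
[0.0037, 0.0724, 0.0001] [0.002, -0.0015, -0.1778]
[0.0102, 0.1081, 0.0002] [0.002, -0.0014, -0.2667]
[0.0122, 0.1169, 0.0002] [0.002, -0.0014, -0.2889]
0.03 873 [181.5 196.2 211.2]
0.04 802 [185.3 196.4 207.4]
0.05 750 [188.1 196.5 205.1]
0.06 772 [189.4 196.5 203.7]
0.07 700 [190.5 196.6 202.5]
```

Request:
{"method": "step_arm", "body": {"plan": [0, 0.009, 0, 0, 0, -0.022, 0, 0.018, 0, 0, 0, -0.044, 0.001, 0.027, 0, 0, 0, -0.067, 0.001, 0.036, 0, 0, 0, -0.089, 0.002, 0.045, 0, 0, 0, -0.111, 0.003, 0.054, 0, 0, 0, -0.133, 0.004, 0.063, 0, 0, 0, -0.156, 0.005, 0.072, 0, 0, 0, -0.178, 0.006, 0.081, 0, 0, 0, -0.2, 0.008, 0.09, 0, 0, 0, -0.222, 0.01, 0.099, 0, 0, 0, -0.244, 0.012, 0.108, 0, 0, 0, -0.267, 0.0125, 0.114, 0, 0, 0, -0.282, 0.0125, 0.114, 0, 0, 0, -0.282, 0.0125, 0.114, 0, 0, 0, -0.282, 0.0125, 0.114, 0, 0, 0, -0.282]}}

```text
time: 27.8
tool_pos: [0.491, -0.1535, 0.0638]
eef_rot: [179.9, -0.0, 29.5]
contact_force: [-0.6, 3.3, -2.4]
grip_width: 0.231
```

```bash
python3 - <<'E'
from h import *
lever([1])
p,d,c=snap('wrist');P=pts(d,c);D=P[...,:2]-A;r=np.hypot(D[...,0],D[...,1]);a=np.degrees(np.arctan2(D[...,1],D[...,0]))%360;z=P[...,2]
for r0 in(.04,.05,.06,.07):
    m=(z>.043)&(z<.065)&(abs(r-r0)<.005)&(a>170)&(a<245);print(r0,m.sum(),np.percentile(a[m],[3,50,97]).round(1))
# teeth still visible (z~38 mm, r 60-63)
for t in np.arange(170,245,1.5):
    m=(abs(r-.0615)<.0012)&(abs(a-t)<.75)&(z>-.01)
    if m.sum(): print(int(t),int(np.median(z[m])*1000),end='; ')
print();balls(p,P)
p,d,c=snap('scene');S=pts(d,c);rect(sel(S,.48,.6,.36,.43,.017,.03),'scoop handle');print(sel(S,.4,.62,.33,.43,.03,.08).shape)
for n in('scene',):
    q=np.load('scene0.npz')['P'];pp=np.load('scene0.npz')['p']
    df=cv2.absdiff(pp,p).sum(-1)>90
    for k,(u,v) in dict(weight=(289,315),glass=(242,360),tape=(186,245),timer=(323,267),tin=(350,184)).items(): print(k,df[v-18:v+18,u-18:u+18].mean().round(3))
E
```

```text
phi 209.71 r 0.1299 f 0.831
t 27.8 pos [ 0.491  -0.1535  0.0638] rot [ 1.7992e+02 -4.0000e-02  2.9510e+01] F [-0.6  3.3 -2.4] w 0.231
[-0.0004, 0.0091, 0.0] [0.0019, -0.0008, -0.0222]
0.04 797 [198.  209.  219.6]
0.05 765 [200.2 209.1 217.6]
0.06 772 [201.6 208.8 215.9]
0.07 710 [202.8 208.9 214.9]
170 37; 171 38; 173 37; 174 38; 176 38; 177 37; 179 35; 183 38; 185 37; 186 38; 188 37; 189 37; 191 35; 192 8; 195 37; 197 37; 198 38; 200 38; 201 50; 203 51; 204 51; 206 53; 207 54; 209 54; 210 54; 212 51; 213 51; 215 50; 216 50; 218 7; 219 7; 221 8; 222 37; 224 37; 225 38; 227 38; 228 37; 231 7; 233 7; 234 36; 236 37; 237 37; 239 38; 240 38; 
ceramic px 0
[[0 0 0 0 0 0 0 0 0 0 0 0 0 0 0 0 0 0]
 [0 0 0 0 0 0 0 0 0 0 0 0 0 0 0 0 0 0]
 [0 0 0 0 0 0 0 0 0 0 0 0 0 0 0 0 0 0]
 [0 0 0 0 0 0 0 0 0 0 0 0 0 0 0 0 0 0]
 [0 0 0 0 0 0 0 0 0 0 0 0 0 0 0 0 0 0]
 [0 0 0 0 0 0 0 0 0 0 0 0 0 0 0 0 0 0]
 [0 0 0 0 0 0 0 0 0 0 0 0 0 0 0 0 0 0]
 [0 0 0 0 0 0 0 0 0 0 0 0 0 0 0 0 0 0]
 [0 0 0 0 0 0 0 0 0 0 0 0 0 0 0 0 0 0]
 [0 0 0 0 0 0 0 0 0 0 0 0 0 0 0 0 0 0]
 [0 0 0 0 0 0 0 0 0 0 0 0 0 0 0 0 0 0]
 [0 0 0 0 0 0 0 0 0 0 0 0 0 0 0 0 0 0]]
scoop handle 171 z [0.0172 0.0192 0.0211] rect [526.2 385.5] [84.8 44.5] 1.1
   line 13.02 526.0488 394.96442
(0, 3)
weight 0.0
glass 0.0
tape 0.0
timer 0.0
tin 0.092
```

```bash
python3 - <<'E'
from h import *
p,d,c=snap('scene');S=pts(d,c);balls(p,S)
for X in (np.load('scene0.npz')['P'],S): rect(sel(X,.42,.52,-.33,-.22,.095,.11),'tin')
print(monitor.state()['grip_width'],monitor.state()['dq'].round(2))
E
```

```text
ceramic px 18
[[0 0 0 0 0 0 0 0 0 0 0 0 0 0 0 0 0 0]
 [0 0 0 0 0 0 0 0 0 0 0 0 0 0 0 0 0 0]
 [0 0 0 0 0 0 0 0 0 0 0 0 0 0 0 0 0 0]
 [0 0 0 0 0 0 0 0 0 0 0 0 0 0 0 0 0 0]
 [0 0 0 0 0 0 0 0 0 0 0 1 2 0 0 0 0 0]
 [0 0 0 0 0 0 0 0 2 4 0 1 1 0 0 0 0 0]
 [0 0 0 0 0 0 0 0 3 2 0 0 0 0 0 0 0 0]
 [0 0 0 0 0 0 0 0 0 1 0 0 0 0 0 0 0 0]
 [0 0 1 0 0 0 0 0 0 0 0 0 0 0 0 0 0 0]
 [0 0 0 0 0 0 0 0 0 0 0 0 0 0 0 0 0 0]
 [0 0 0 0 0 0 0 0 0 0 0 0 0 0 0 0 0 0]
 [0 0 0 0 0 0 0 0 0 0 0 0 0 0 0 0 0 0]]
tin 180 z [0.0963 0.0999 0.1022] rect [ 469.1 -271.4] [64.7 68.5] 1.3
   line -66.9 468.66983 -269.2568
tin 183 z [0.0969 0.0999 0.102 ] rect [ 469.2 -270.6] [66.1 67.3] 50.1
   line -67.09 468.34543 -269.25513
0.23275144270963039 [ 0.06 -0.    0.1  -0.01 -0.05  0.01 -0.04]
```

```bash
python3 -c "
from bench import ticket,monitor
print(ticket.finish_job(),monitor.state()['contact_force'].round(1),monitor.state()['grip_width'])"
```

```text
the job is handed in; nothing more can be done
the job is handed in; nothing more can be done
```

The job is handed in at about 28 s of the 72 s allowed; no verdict was reported.

I scooped up all four balls and tipped them into the press chamber. The scoop is back flat where it was found. I then gripped the black handle and swung the lever past its third tooth, and the gripper still holds it there.

**Last checks**
- **Balls:** Before the lever swing, a wrist-camera depth fit put all four balls inside the chamber, the farthest about 34 mm from its middle against the 38 mm limit. After the swing the chamber was out of the wrist camera's view. The scene camera shows only parts of two balls, so I could not recount all four.
- **Scoop:** Handle top at 21–23 mm above the bench just after release, so it lies flat.
- **Lever:** The handle is at f ≈ 0.83 rad by the tool position and 0.81–0.82 by the bar in the image. That is inside the 0.76–0.95 window and short of the fourth tooth. I set the click count from tooth positions measured in the image, not from force dips.
- **Grip:** The jaws stand about 20 mm apart on the handle and the arm is still.
- **Bystanders:** The image around the weight, tape, timer and beaker is unchanged. The pot's image patch changed by about 9%, but a depth check shows it moved less than 1 mm. I did not check the spare weight separately.

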